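# Clear the pilot-pin jig and make up a square pack of plates

## Task

Get the pilot-pin jig loaded for gang reaming. First lift off the scoop tray standing on it, tip the old thumb slugs out of it into the blue scrap tub, and set the empty tray down flat and right way up on the bench, clear of the jig and the tub. Then stack all the aluminium plates squarely on the jig's bed, lined up with it so that their end holes lie under the pin, push the red knob right down to its stop to prove that the holes line up, and let it spring back; leave the screw jar where it stands.

Things in the scene. Friction and masses are not known exactly. Their poses are not given: they have to be found in the camera images.
- tray: Sheet-steel scoop tray, 120 long (its x) x 78 wide (y) x 25 high, floor and walls 2.5 mm thick, about 0.15 kg; the end at +x is open (no wall, no lip), the other three sides are walled. A black bar handle sticks out level from the walled -x end. It starts crosswise on the jig's bed with the thumb slugs standing in it. Origin: centre of its underside, z up.
- tray_handle (a point): Where to grip the tray's handle: a bar 58 mm long along the tray's x, 14 wide x 20 high, its middle 20 mm above the tray's underside; this point is on the bar's middle line, 92 mm from the tray's origin.
- tray_lip (a point): Middle of the tray's open end, on the floor's edge; pieces slide out here when this end is lowered (friction about 0.5 to 0.7, so tip to 45 degrees or more).
- tub: Blue plastic scrap tub, open on top, 124 x 124 x 72 mm high outside, walls and floor 3 mm, 0.5 kg, loose. Origin: centre of its underside, x and y along its sides.
- jig: Pilot-pin jig fixed to the bench: grey foot 10 mm high, 104 mm wide, from x = -82 to +110 mm; on it a steel bed 122 (x) x 52 (y) mm with its top 30 mm above the bench, and at the +x end, away from the robot, a column 50 mm wide whose front face at x = +64 mm is an end stop. Origin: on the bench under the middle of the bed; x along the bed towards the column.
- bed (a point): Middle of the bed's top face, 30 mm above the bench: the pile is centred here, its long sides along the jig's x. A full pile of five is 40 mm high. Bring each plate in level from the robot's side, held nearer its robot-side end, below the arm and the pin and between the dowels, a little above the pile, then lower it.
- bracket_edge (a point): Middle of the lower front edge of the column's arm, at jig x = +31 mm, 98 mm above the bench. The arm is 36 mm wide, its top 116 mm above the bench, and overhangs the bed's far end from here to the column; the raised pin's tip hangs below it at jig x = +46 mm, 54 mm above the bed.
- dowel_gate (a point): Midway between the tops of the two front locating dowels. Four upright dowels, 10 mm thick and round-topped, rise to 76 mm above the bench at jig x = +26 and +60 mm, y = -33 and +33 mm, beside the bed's far half; a plate passes between them with 3 mm to spare on each side.
- knob_top (a point): Top centre of the pin's red mushroom knob, 40 mm across; with the pin up it stands 193 mm above the bench. Press it straight down.
- pin (a joint): How far the spring pilot pin is pressed down: 0 is up, 0.050 m is its bottom stop. The spring pushes back with about 2 N at the top and 8 N at the stop and lifts the pin again when let go. The pin is 10 mm thick with a rounded tip, and passes freely through the plates' holes only if all lie square; it stops on a plate whose hole is off.
- plate_0: Flat aluminium plate 1 of up to five alike (three to five are there): 120 (x) x 50 (y) x 8 mm thick, 0.11 kg, an 18 mm round hole 46 mm from the middle at each end, so either end may go under the pin and either face up. Origin: centre of its underside. Starts flat on the bench.
- plate_1: Flat aluminium plate 2 of up to five alike (three to five are there): 120 (x) x 50 (y) x 8 mm thick, 0.11 kg, an 18 mm round hole 46 mm from the middle at each end, so either end may go under the pin and either face up. Origin: centre of its underside. Starts flat on the bench.
- plate_2: Flat aluminium plate 3 of up to five alike (three to five are there): 120 (x) x 50 (y) x 8 mm thick, 0.11 kg, an 18 mm round hole 46 mm from the middle at each end, so either end may go under the pin and either face up. Origin: centre of its underside. Starts flat on the bench.
- plate_3: Flat aluminium plate 4 of up to five alike (three to five are there): 120 (x) x 50 (y) x 8 mm thick, 0.11 kg, an 18 mm round hole 46 mm from the middle at each end, so either end may go under the pin and either face up. Origin: centre of its underside. Starts flat on the bench.
- plate_4: Flat aluminium plate 5 of up to five alike (three to five are there): 120 (x) x 50 (y) x 8 mm thick, 0.11 kg, an 18 mm round hole 46 mm from the middle at each end, so either end may go under the pin and either face up. Origin: centre of its underside. Starts flat on the bench.
- slug_0_mid (a point): Middle of the white thumb slug, a plastic tube 26 mm across and 49 mm long, 0.03 kg, which starts standing in the tray (two to four slugs are there). This frame's z runs along the tube.
- slug_1_mid (a point): Middle of the red thumb slug, a plastic tube 26 mm across and 51 mm long, 0.03 kg, which starts standing in the tray (two to four slugs are there). This frame's z runs along the tube.
- slug_2_mid (a point): Middle of the black thumb slug, a plastic tube 32 mm across and 55 mm long, 0.03 kg, which starts standing in the tray (two to four slugs are there). This frame's z runs along the tube.
- slug_3_mid (a point): Middle of the blue thumb slug, a plastic tube 26 mm across and 70 mm long, 0.03 kg, which starts standing in the tray (two to four slugs are there). This frame's z runs along the tube.
- jar: Bystander: milky screw jar with a ribbed pale lid, 66 mm across, 78 high, left of the work, loose. Origin: centre of its underside. Leave it where it stands.
- marker: Bystander: blue felt marker with black cap, lying, 15 x 132 mm (length along its y), loose.
- twist_drill: Bystander: steel twist drill lying at the left, 17 mm thick, 145 mm along its y, fixed.
- toolbox: Bystander: black toolbox behind the tub, fixed; its front reaches 125 mm from its origin towards the robot, 200 mm to each side, 245 mm high: keep the wrist clear of it. A wall shelf runs 0.47 m above the bench along the whole back, from x = 0.66 m on: do not lift high over the rear plates.

How it is judged:
On the way, in this order (a step that is already met when the one before it is completed fails the run):
1. the tray is tipped over the tub (angle between tray's own z axis and vertical above 0.45 rad and horizontal distance between tray_lip and tub below 0.1 m and height (world z) of tray_lip above 0.03 m), for 0.2 s.
2. every plate lies square on the bed in one pile (horizontal distance between each of plate_0, plate_1, plate_2, plate_3, plate_4 and bed below 0.007 m and angle between the x axis of each of plate_0, plate_1, plate_2, plate_3, plate_4 and the x axis of jig, either way round below 0.07 rad and angle between the z axis of each of plate_0, plate_1, plate_2, plate_3, plate_4 and the z axis of jig, either way round below 0.04 rad and z of plate_0 in the frame of bed between -0.004 and 0.038 m and z of plate_1 in the frame of bed between -0.004 and 0.038 m and z of plate_2 in the frame of bed between -0.004 and 0.038 m and z of plate_3 in the frame of bed between -0.004 and 0.038 m and z of plate_4 in the frame of bed between -0.004 and 0.038 m and linear speed of each of plate_0, plate_1, plate_2, plate_3, plate_4 below 0.03 m/s), for 0.3 s.
3. the pin is pressed down to its stop through the square pile (value of joint pin above 0.046 m and horizontal distance between each of plate_0, plate_1, plate_2, plate_3, plate_4 and bed below 0.007 m and angle between the x axis of each of plate_0, plate_1, plate_2, plate_3, plate_4 and the x axis of jig, either way round below 0.07 rad and angle between the z axis of each of plate_0, plate_1, plate_2, plate_3, plate_4 and the z axis of jig, either way round below 0.04 rad and z of plate_0 in the frame of bed between -0.004 and 0.038 m and z of plate_1 in the frame of bed between -0.004 and 0.038 m and z of plate_2 in the frame of bed between -0.004 and 0.038 m and z of plate_3 in the frame of bed between -0.004 and 0.038 m and z of plate_4 in the frame of bed between -0.004 and 0.038 m), for 0.2 s.
At the end, for the whole second after the job is handed in: Every plate lies in one flat pile, within 7 mm of the bed's middle and 0.07 rad of its direction; pin sprung back (under 6 mm down); every slug in the tub; tray flat (0.08 rad) and right way up on the bench, clear of jig and tub; screw jar not moved; all at rest and let go (all of step 2 and x of slug_0_mid in the frame of tub between -0.062 and 0.062 m and y of slug_0_mid in the frame of tub between -0.062 and 0.062 m and z of slug_0_mid in the frame of tub between 0 and 0.078 m and x of slug_1_mid in the frame of tub between -0.062 and 0.062 m and y of slug_1_mid in the frame of tub between -0.062 and 0.062 m and z of slug_1_mid in the frame of tub between 0 and 0.078 m and x of slug_2_mid in the frame of tub between -0.062 and 0.062 m and y of slug_2_mid in the frame of tub between -0.062 and 0.062 m and z of slug_2_mid in the frame of tub between 0 and 0.078 m and x of slug_3_mid in the frame of tub between -0.062 and 0.062 m and y of slug_3_mid in the frame of tub between -0.062 and 0.062 m and z of slug_3_mid in the frame of tub between 0 and 0.078 m and value of joint pin below 0.006 m and angle between tray's own z axis and vertical below 0.08 rad and height (world z) of tray between -0.004 and 0.008 m and linear speed of tray below 0.03 m/s and horizontal distance between tray and jig above 0.08 m and horizontal distance between tray and tub above 0.09 m); the robot touches nothing.
It fails at once if the screw jar is moved by more than 3 cm (distance of jar from where it was at the start of the episode above 0.03 m).
Of plate_0, plate_1, plate_2, plate_3, plate_4 only 3 to 5 are there at a start; the rules pass over those that are not, and their reading is None.
Of slug_0, slug_1, slug_2, slug_3 only 2 to 4 are there at a start; the rules pass over those that are not, and their reading is None.
At some moment in a run one of tub, plate_0, plate_1, plate_2, plate_3, plate_4 may be knocked a few centimetres aside while the robot is not near it.
It also fails if it takes over 210 s, if anything falls off the work surface, if the arm or the gripper's body presses on something with over 40 N, if the wrist force passes 120 N, or if a joint passes its speed limit or range.

## Robot

A 6-joint arm with a two-finger parallel gripper is mounted at the origin on a cart in front of the work surface, level with it; the furniture and walls round the work are solid. World frame = base frame: x ahead of the robot, y to its left, z up, the work surface at z = 0. Lengths are in m, angles in rad, forces in N, time in s.
With the tool pointing down it reaches from about 0.325 to 1 m from the base axis. Payload 5.1 kg.
Tool frame: the origin (TCP) lies at the very end of the fingers, on their centre line; the grasp point (between the pads) lies 19 mm behind it; z points along the fingers, y is the line along which they close (so a half turn about z gives the same grasp; the last joint's range is limited). The gripper opens to 85 mm and grips with 20 to 120 N. Pads are 22 mm wide; open, the fingers measure 114 mm over their backs; the gripper's body (76 mm by 85 mm) begins 54 mm behind the grasp point. The pads swing forward as they close: fully open they stand 13 mm farther back than shut.
Start: joints at [1.036, 0.124, 1.65, -0, 1.367, -0.083], TCP at [0.284, 0.585, 0.231] pointing down, gripper open.
Joint ranges: [-2.61, 2.61], [-1.02, 2.33], [0.03, 2.71], [-1.35, 4.49], [0.32, 2.68], [-2.91, 2.91]. Speed limits (rad/s): [2.57, 2.57, 3.14, 3.14, 3.14, 3.14].

## Interface

Orientations are given as a unit quaternion [x, y, z, w].
In Python, from station import r gives the robot as it stands.
- The arm moves only by the tool play_rows, never from a script. Its argument "increments" is a list of rows, each a list of 7 numbers: the shift along the tool's x, y, z in m, then the turn, a rotation vector about the tool's x, y, z in degrees, then the opening, from -1 (shut) to 1 (fully open). A call has 1 to 5 rows; each row shifts and turns the commanded pose from where the row before left it, along the tool's axes as they then stand; what a row does not reach is not made up. A row lasts 1/10 s, in which the tool goes at most 50 mm and 8.59 degrees, less where a joint would pass 70% of its speed; a pose out of reach is approached as far as the arm can. A call with a gripper value outside its range is refused whole. The fingers move at their own pace and stop on an object; the grip force is fixed at half the most. Time passes only in rows, so rows that do not move let the fingers close. It gives the time, the measured TCP pose, the force, the opening and the grip force at its end, in the units of the state.
- r.sense(): the state, without advancing time (a new reading comes with each control period).
- r.capture(name): name is "scene" or "top"; returns a dict with "frame" (384x512x3 uint8, red, green, blue), "K" (3x3 intrinsics, pixels), "R" (3x3) and "t" (3): a world point X has camera coordinates R X + t. Camera axes: x right, y down, z forward; pixel columns grow to the right and rows downward; lengths in m; the calibration is good to about 2 mm. A picture is of the moment at which its call begins. There is no depth.
- r.hand_in(): hands the job in; it is judged then, once.
The state is a dict: "time_s": time; "joint_pos": joint angles; "qvel": joint speeds; "effort": joint torques, N m; "position": TCP position; "tcp_rot": TCP orientation; "wrist_force": force on the tool from outside, world axes, zero at the start; "ft_torque": the same for the moment, N m; "gripper_width": finger opening in m; "grasp_force": force on a finger pad.
Only numpy, scipy, OpenCV 4.12 (cv2) and the standard library are available. Lean on these libraries where they do the work, as an engineer would, in place of code of your own. Each camera call takes 0.05 s, during which the arm holds its last target. There are 200 camera calls.

## Working session

There is one attempt and no reset: what is moved stays moved. The work goes in short steps, Python scripts to look and compute and a tool call to move; the robot and the scene stay as the last step left them, time stands still between calls to the robot, and variables do not carry over. Pictures are saved under pics/ and viewed, at most 14 in all, crops included, and the job is handed in when it is done.

Besides the shell and the picture viewer there is one more tool, called after "Emit:" by a JSON object that holds its "method" and its "body", one argument or row to a line. play_rows: Moves the arm, as the interface text tells. Its arguments: {"type":"object","properties":{"increments":{"type":"array","items":{"type":"array","items":{"type":"number"}}}},"required":["increments"]}

```bash
ls; mkdir -p pics; cat > h.py <<'E'
import numpy as np, cv2
from station import r
from scipy.spatial.transform import Rotation as Ro
def cap(n,save=None):
    c=r.capture(n)
    if save: cv2.imwrite('pics/'+save+'.png',c['frame'][:,:,::-1])
    return c
def ray(c,u,v,z):
    d=np.linalg.inv(c['K'])@np.array([u,v,1.]); R=np.array(c['R']);d=R.T@d; o=-R.T@np.array(c['t'])
    s=(z-o[2])/d[2]; return o+s*d
def proj(c,X):
    p=np.array(c['K'])@(np.array(c['R'])@np.array(X)+np.array(c['t'])); return p[:2]/p[2]
def tri(c1,p1,c2,p2):
    A=[]
    for c,p in((c1,p1),(c2,p2)):
        P=np.array(c['K'])@np.hstack([c['R'],np.array(c['t']).reshape(3,1)])
        A+= [p[0]*P[2]-P[0],p[1]*P[2]-P[1]]
    X=np.linalg.svd(np.array(A))[2][-1]; return X[:3]/X[3]
E
python3 - <<'E'
from h import *
for n in('scene','top'):
    c=cap(n,n+'0'); print(n,c['K'],c['R'],c['t'])
print(r.sense())
E
```

```text
pics
scene [[354.54928207   0.         259.47110171]
 [  0.         354.54928207 198.08830844]
 [  0.           0.           1.        ]] [[ 0.69574756 -0.71825009 -0.00722048]
 [-0.32351737 -0.304375   -0.89593101]
 [ 0.64130479  0.62567777 -0.44413454]] [-0.34342779  0.31372768  0.8775117 ]
top [[363.37060625   0.         256.60472575]
 [  0.         363.37060625 193.51445595]
 [  0.           0.           1.        ]] [[-0.00581798 -0.99974122 -0.02199185]
 [-0.99306971  0.00835791 -0.11722923]
 [ 0.1173827   0.02115741 -0.99286135]] [0.0775643  0.57445994 1.48328101]
{'time_s': 0.1, 'joint_pos': array([ 1.03640406e+00,  1.24466263e-01,  1.65155980e+00,  1.38015426e-05,
        1.36747902e+00, -8.26234189e-02]), 'qvel': array([-0.00022235, -0.0008639 , -0.00301937, -0.00187478, -0.00272574,
        0.00026342]), 'effort': array([ 4.90915245e-04, -4.24932611e+01, -3.66652930e+01, -8.90267734e-05,
        3.92365488e-03,  2.92745744e-05]), 'position': array([0.28351537, 0.58429277, 0.23014565]), 'tcp_rot': array([ 2.23969667e-01,  9.74595646e-01, -9.09017284e-04, -2.96780506e-04]), 'wrist_force': array([ 0.32512742, -0.21872371, -0.40826565]), 'ft_torque': array([ 0.01036087, -0.05310475,  0.00938594]), 'grasp_force': 0.0, 'gripper_width': 0.08483055860983045}
```

View pics/scene0.png

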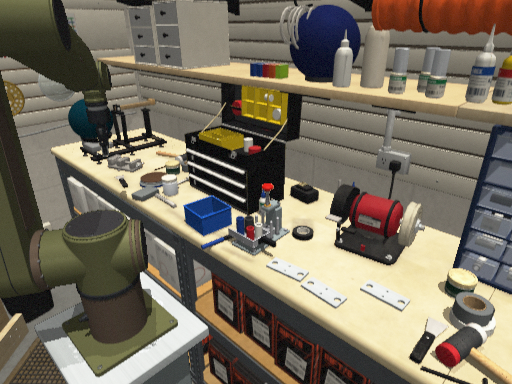

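View pics/top0.png

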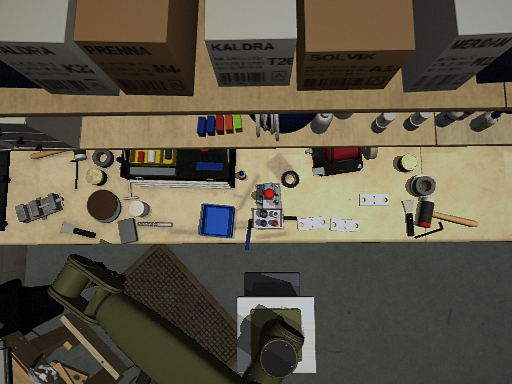

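The scene view shows the tub near (207,214), the jig with loaded tray near (262,230), and three plates at (288,270), (323,292), (384,295). In the top view the tub is at (217,220), jig (267,203), tray handle to the right at (290,218), and plates at (312,224), (345,226), (374,200). I'll enlarge both.

```bash
python3 - <<'E'
import cv2
t=cv2.imread('pics/top0.png')[170:250,190:400]
cv2.imwrite('pics/tc.png',cv2.resize(t,None,fx=3.8,fy=3.8,interpolation=cv2.INTER_CUBIC))
t=cv2.imread('pics/scene0.png')[170:320,170:420]
cv2.imwrite('pics/sc.png',cv2.resize(t,None,fx=3.2,fy=3.2,interpolation=cv2.INTER_CUBIC))
E
```

```text
(no output)
```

View pics/tc.png

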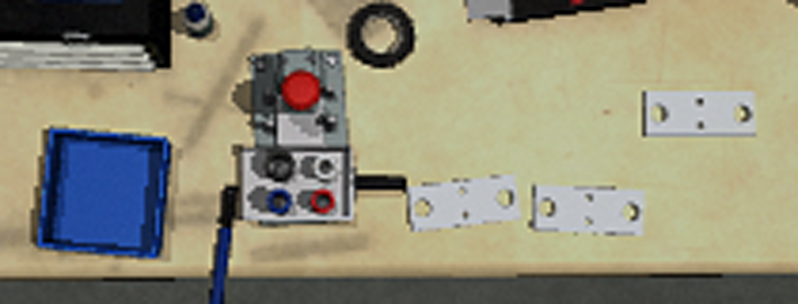

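View pics/sc.png

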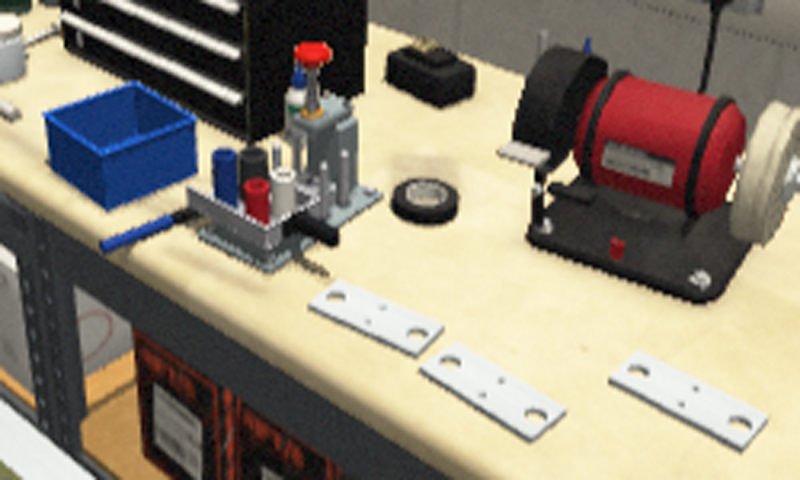

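The crops show four slugs (black, white, blue, red) in the tray, whose open end faces the tub (+y) and whose black handle points to −y. There are three plates. Measuring the tub, handle, knob and plates from both views now.

```bash
cat >> h.py <<'E'
def comps(m,amin=10,box=None):
    m=m.astype(np.uint8)*255
    if box:
        k=np.zeros_like(m);x0,y0,x1,y1=box;k[y0:y1,x0:x1]=m[y0:y1,x0:x1];m=k
    cs,_=cv2.findContours(m,cv2.RETR_EXTERNAL,cv2.CHAIN_APPROX_NONE)
    return sorted([c for c in cs if cv2.contourArea(c)>=amin],key=cv2.contourArea,reverse=True)
def cen(c):
    M=cv2.moments(c);return np.array([M['m10'],M['m01']])/M['m00']
def masks(f):
    f=f.astype(int);R,G,B=f[...,0],f[...,1],f[...,2]
    return dict(red=(R>130)&(G<70)&(B<70),blue=(B>90)&(R<70)&(B>1.4*G),black=(R<55)&(G<55)&(B<55),
      white=(R>150)&(B>R-12)&(abs(R-G)<14))
E
python3 - <<'E'
from h import *
T=cap('top');S=cap('scene')
for c in(T,S): print('cam',-np.array(c['R']).T@c['t'])
mt,ms=masks(T['frame']),masks(S['frame'])
def show(n,m,col,a,box):
    for c in comps(m[col],a,box): 
        b=cv2.minAreaRect(c);print(n,col,cv2.contourArea(c),cen(c).round(1),np.round(b[1],1),round(b[2],1),cv2.boundingRect(c))
for n,m,bs in(('T',mt,{'red':(250,180,290,230),'blue':(190,195,240,245),'black':(275,205,302,230),'white':(290,185,400,240)}),
  ('S',ms,{'red':(250,175,290,250),'blue':(180,190,235,240),'black':(245,225,285,255),'white':(260,255,420,315)})):
    for col in bs: show(n,m,col,8,bs[col])
ct=comps(mt['blue'],8,(190,195,240,245))[0]
print(np.array([ray(T,*p,.072)[:2] for p in cv2.boxPoints(cv2.minAreaRect(ct))]).round(3))
for f,m,bx in((T,mt,(290,185,400,240)),(S,ms,(260,255,420,315))):
    for c in comps(m['white'],60,bx):
        q=np.array([ray(f,*p,.008)[:2] for p in c[:,0]],np.float32);print('plate',np.round(cv2.minAreaRect(q)[0],4),np.round(cv2.minAreaRect(q)[1],3),cv2.minAreaRect(q)[2], cen((q*1e4).astype(np.float32)[:,None])/1e4)
E
```

```text
cam [0.3968185  0.04136056 1.54174167]
cam [-0.22231706 -0.70021574  0.6683319 ]
T red 53.0 [269.2 193.1] [8.5 8.5] 45.0 (265, 189, 9, 10)
T blue 567.0 [216.3 220.3] [23.  26.9] 5.7 (204, 206, 26, 29)
T blue 20.0 [216.5 226.9] [31.4 31.7] 5.2 (200, 204, 34, 34)
T black 34.5 [288.9 217.6] [ 3. 13.] 90.0 (283, 216, 14, 4)
T white 287.5 [311.6 222.9] [11.6 28.2] 83.2 (297, 216, 30, 15)
T white 263.5 [343.4 224.7] [27.5 11.7] 2.7 (331, 219, 28, 13)
T white 251.5 [372.7 199. ] [10. 28.] 90.0 (360, 194, 29, 11)
S red 46.5 [267.  185.9] [ 6. 10.] 90.0 (262, 183, 11, 7)
S red 11.0 [251.4 228. ] [4. 3.] 90.0 (250, 226, 4, 5)
S blue 1008.5 [211.  213.1] [34.7 43.1] 68.2 (184, 195, 48, 41)
S black 91.0 [266.3 241. ] [17.6  8.8] 8.7 (258, 236, 18, 11)
S white 511.0 [385.6 294.3] [49.2 12.1] 26.6 (361, 280, 49, 30)
S white 498.5 [324.1 291.7] [44.9 13.4] 31.0 (302, 278, 45, 29)
S white 375.5 [287.8 268.7] [40.2 11.6] 24.6 (267, 258, 42, 23)
[[0.414 0.288]
 [0.522 0.278]
 [0.512 0.185]
 [0.404 0.196]]
plate [ 0.4521 -0.1565] [0.048 0.118] 6.45962381362915 [ 0.45191944 -0.15627647]
plate [ 0.4434 -0.2931] [0.113 0.049] 86.91673278808594 [ 0.44360612 -0.28839796]
plate [ 0.5507 -0.42  ] [0.117 0.042] 89.52005004882812 [ 0.55076345 -0.41514704]
plate [ 0.5445 -0.4215] [0.12  0.049] 89.38494873046875 [ 0.54492982 -0.42193194]
plate [ 0.4393 -0.2952] [0.121 0.05 ] 87.00102996826172 [ 0.43936913 -0.2959803 ]
plate [ 0.4481 -0.1586] [0.05 0.12] 6.6567702293396 [ 0.44817208 -0.15985672]
```

```bash
cat >> h.py <<'E'
def moves(p1,R1,n,g,p0=None,R0=None):
    """rows from (p0,R0; default measured) to p1,R1 in n rows"""
    s=r.sense()
    p=np.array(s['position'] if p0 is None else p0);Q=Ro.from_quat(s['tcp_rot']) if R0 is None else R0
    p0,Q0=p.copy(),Q;tot=(Q0.inv()*R1).as_rotvec();out=[]
    for k in range(1,n+1):
        f=k/n;pt=p0+f*(np.array(p1)-p0);Qt=Q0*Ro.from_rotvec(tot*f)
        d=np.round(Q.inv().apply(pt-p),4);w=np.round((Q.inv()*Qt).as_rotvec(degrees=True),1)
        out.append([float(x) for x in d]+[float(x) for x in w]+[g]);p=p+Q.apply(d);Q=Q*Ro.from_rotvec(w,degrees=True)
    for i in range(0,n,5):
        print('['+','.join('['+','.join('%g'%x for x in o)+']' for o in out[i:i+5])+']')
    return p,Q
def tool(yaw,tilt=0):
    """tool down, tool y axis at angle yaw from world x (deg)"""
    a=np.radians(yaw);y=np.array([np.cos(a),np.sin(a),0]);z=np.array([0,0,-1.]);x=np.cross(y,z)
    return Ro.from_matrix(np.array([x,y,z]).T)
E
python3 - <<'E'
from h import *
T=cap('top');S=cap('scene')
print('knob',tri(T,(269.2,193.1),S,(267,184.9)))
print('handle tip',ray(T,296.5,217.6,.06),'cent',ray(T,289.4,217.6,.06))
print('tub',ray(T,217,221,.072))
for p in [(190,151),(237,151),(237,187),(190,187)]: pass
# tray rect: white-ish grey in top
f=T['frame'].astype(int)
print(f[217,276:300].tolist())
print(f[210:228,290].tolist())
ms=masks(S['frame'])
print('\n'.join(''.join('#' if v else '.' for v in row) for row in ms['black'][232:252,240:285]))
b=ms['blue'][190:240,180:235];ys,xs=np.nonzero(b)
for n,i in(('L',xs.argmin()),('R',xs.argmax()),('T',ys.argmin()),('B',ys.argmax())): print(n,xs[i]+180,ys[i]+190)
s=r.sense();print(s['position'],tool(0).as_quat(),Ro.from_quat(s['tcp_rot']).as_matrix().round(3))
E
```

```text
knob [0.55713018 0.02368912 0.18945258]
handle tip [ 0.47203906 -0.08871415  0.06      ] cent [ 0.47223931 -0.05990077  0.06      ]
tub [0.45991332 0.23366376 0.072     ]
[[83, 80, 80], [132, 130, 131], [138, 137, 137], [184, 182, 183], [95, 95, 95], [64, 62, 62], [136, 136, 138], [33, 33, 34], [9, 9, 10], [14, 13, 16], [10, 13, 16], [16, 14, 18], [12, 13, 13], [19, 18, 21], [21, 19, 21], [19, 18, 21], [17, 17, 18], [18, 19, 21], [22, 21, 25], [19, 17, 21], [3, 5, 9], [188, 178, 133], [193, 184, 137], [190, 182, 138]]
[[189, 188, 144], [190, 190, 147], [190, 187, 143], [190, 186, 139], [192, 183, 138], [201, 196, 150], [38, 33, 25], [21, 19, 21], [31, 30, 32], [1, 0, 3], [183, 164, 124], [169, 151, 114], [190, 188, 146], [190, 184, 140], [189, 180, 137], [191, 183, 139], [189, 184, 138], [188, 183, 138]]
.............................................
.............................................
.............................................
.............................................
.......................###...................
.....................######..................
....................#########................
...................############..............
..................##############.............
..................#################..........
..................#################..........
..................###.#.############.........
...................#........########.........
..............................######.........
................................###..........
.............................................
.............................................
.............................................
.............................................
.............................................
L 184 206
R 231 223
T 211 195
B 218 239
[0.28367719 0.58457199 0.23084863] [0.70710678 0.70710678 0.         0.        ] [[-0.9    0.437 -0.   ]
 [ 0.437  0.9   -0.001]
 [ 0.    -0.001 -1.   ]]
```

```bash
python3 - <<'E'
from h import *
p,Q=moves([.44,-.062,.23],tool(0),15,1)
moves([.47,-.062,.1],tool(0),5,1,p,Q)
E
```

```text
[[-0.0282,-0.0342,0.0001,-0,0,4.3,1],[-0.0307,-0.0321,0.0001,-0,0,4.2,1],[-0.0329,-0.0296,0,-0,0,4.3,1],[-0.0351,-0.0272,0.0001,-0,0,4.3,1],[-0.037,-0.0244,0.0001,-0,0,4.3,1]]
[[-0.0387,-0.0216,0.0001,-0,0,4.2,1],[-0.0403,-0.0187,0.0001,-0,0,4.3,1],[-0.0415,-0.0156,0,-0,0,4.3,1],[-0.0425,-0.0125,0.0001,-0,0,4.3,1],[-0.0434,-0.0092,0.0001,-0,0,4.2,1]]
[[-0.0439,-0.006,0.0001,-0,0,4.3,1],[-0.0443,-0.0028,0.0001,-0,0,4.3,1],[-0.0443,0.0006,0.0001,-0,0,4.3,1],[-0.0442,0.004,0,-0,0,4.2,1],[-0.0438,0.0071,0.0001,-0,0,4.3,1]]
[[0,0.006,0.026,-0,0,0,1],[0,0.006,0.026,-0,0,0,1],[0.0001,0.006,0.026,-0,0,0,1],[-0,0.006,0.026,-0,0,0,1],[0,0.006,0.026,-0,0,0,1]]
```

Emit:
{"method": "play_rows", "body": {
  "increments": [
    [-0.028,-0.034,0,0,0,4.3,1],
    [-0.031,-0.032,0,0,0,4.2,1],
    [-0.033,-0.03,0,0,0,4.3,1],
    [-0.035,-0.027,0,0,0,4.3,1],
    [-0.037,-0.0245,0,0,0,4.3,1]
  ]
}}

```text
time_s: 0.8
position: [0.336, 0.3676, 0.2313]
tcp_rot: [0.402, 0.916, 0.0, 0.0]
wrist_force: [0.3, 0.0, 0.8]
gripper_width: 0.0855
grasp_force: 0.0
```

Emit:
{"method": "play_rows", "body": {
  "increments": [
    [-0.039,-0.0215,0,0,0,4.2,1],
    [-0.04,-0.0185,0,0,0,4.3,1],
    [-0.0415,-0.0155,0,0,0,4.3,1],
    [-0.0425,-0.0125,0,0,0,4.3,1],
    [-0.0435,-0.009,0,0,0,4.2,1]
  ]
}}

```text
time_s: 1.3
position: [0.3886, 0.1523, 0.2316]
tcp_rot: [0.564, 0.825, 0.0, 0.0]
wrist_force: [0.8, -0.4, 0.2]
gripper_width: 0.0852
grasp_force: 0.0
```

Emit:
{"method": "play_rows", "body": {
  "increments": [
    [-0.044,-0.006,0,0,0,4.3,1],
    [-0.0445,-0.003,0,0,0,4.3,1],
    [-0.0445,0.0005,0,0,0,4.3,1],
    [-0.044,0.004,0,0,0,4.2,1],
    [-0.044,0.007,0,0,0,4.3,1]
  ]
}}

```text
time_s: 1.8
position: [0.4405, -0.0641, 0.2317]
tcp_rot: [0.708, 0.706, 0.0, 0.0]
wrist_force: [0.1, 0.8, -0.2]
gripper_width: 0.0861
grasp_force: 0.0
```

Emit:
{"method": "play_rows", "body": {
  "increments": [
    [0,0.006,0.026,0,0,0,1],
    [0,0.006,0.026,0,0,0,1],
    [0,0.006,0.026,0,0,0,1],
    [0,0.006,0.026,0,0,0,1],
    [0,0.006,0.026,0,0,0,1]
  ]
}}

```text
time_s: 2.3
position: [0.4707, -0.0623, 0.1005]
tcp_rot: [0.707, 0.707, 0.0, 0.0]
wrist_force: [-0.7, 0.2, -0.5]
gripper_width: 0.0851
grasp_force: 0.0
```

```bash
python3 - <<'E'
from h import *
T=cap('top');S=cap('scene');s=r.sense();print(s['position'],Ro.from_quat(s['tcp_rot']).as_matrix().round(3).tolist(),s['wrist_force'])
t=T['frame'][185:250,235:335,::-1];u=S['frame'][185:285,215:335,::-1]
a=cv2.resize(t,(600,390),interpolation=cv2.INTER_CUBIC);b=cv2.resize(u,(600,500),interpolation=cv2.INTER_CUBIC)
b=cv2.resize(b,(400,333));a=cv2.resize(a,(400,260));cv2.imwrite('pics/a1.png',np.vstack([a,b]))
E
```

```text
[ 0.46782788 -0.061533    0.09748056] [[-0.0, 1.0, -0.008], [1.0, 0.0, 0.002], [0.002, -0.008, -1.0]] [-0.85143998 -0.61665663 -0.08613428]
```

View pics/a1.png

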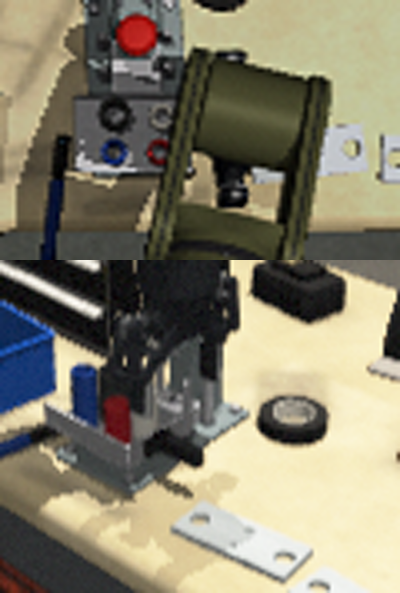

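The picture shows the open fingers straddling the black handle (lower view, about (175,440)), with the red slug clear of the gripper.

Emit:
{"method": "play_rows", "body": {
  "increments": [
    [0,0,0.025,0,0,0,1],
    [0,0,0.025,0,0,0,1],
    [0,0,0.018,0,0,0,1],
    [0,0,0,0,0,0,-1],
    [0,0,0,0,0,0,-1]
  ]
}}

```text
time_s: 2.9
position: [0.4711, -0.0623, 0.0346]
tcp_rot: [0.707, 0.707, 0.0, 0.001]
wrist_force: [0.5, 0.5, 1.0]
gripper_width: 0.0593
grasp_force: 0.0
```

Emit:
{"method": "play_rows", "body": {
  "increments": [
    [0,0,0,0,0,0,-1],
    [0,0,0,0,0,0,-1],
    [0,0,0,0,0,0,-1],
    [0,0,0,0,0,0,-1],
    [0,0,0,0,0,0,-1]
  ]
}}

```text
time_s: 3.4
position: [0.4714, -0.0624, 0.0344]
tcp_rot: [0.707, 0.707, 0.001, 0.001]
wrist_force: [-0.5, -0.0, 5.0]
gripper_width: 0.0125
grasp_force: 61.3
```

Emit:
{"method": "play_rows", "body": {
  "increments": [
    [0,0,0,0,0,0,-1],
    [0,0,0,0,0,0,-1],
    [0,0,0,0,0,0,-1],
    [0,0,-0.005,0,0,0,-1],
    [0,0,-0.01,0,0,0,-1]
  ]
}}

```text
time_s: 3.9
position: [0.4686, -0.0618, 0.047]
tcp_rot: [0.707, 0.707, -0.001, -0.002]
wrist_force: [-0.2, -0.5, -2.5]
gripper_width: 0.0126
grasp_force: 60.2
```

Emit:
{"method": "play_rows", "body": {
  "increments": [
    [0,0,-0.018,0,0,0,-1],
    [0,0,-0.02,0,0,0,-1],
    [0,0,-0.018,0,0,0,-1],
    [0.005,0,-0.012,0,0,0,-1],
    [0.012,0,-0.005,0,0,0,-1]
  ]
}}

```text
time_s: 4.4
position: [0.4708, -0.0452, 0.1226]
tcp_rot: [0.707, 0.707, 0.0, 0.001]
wrist_force: [-0.7, 0.7, -2.9]
gripper_width: 0.0133
grasp_force: 60.3
```

Emit:
{"method": "play_rows", "body": {
  "increments": [
    [0.018,-0.002,0,0,0,0,-1],
    [0.02,-0.002,0,0,0,0,-1],
    [0.02,-0.002,0,0,0,0,-1],
    [0.015,-0.001,0,0,0,0,-1],
    [0.01,0,0,0,0,0,-1]
  ]
}}

```text
time_s: 4.9
position: [0.4622, 0.0395, 0.1203]
tcp_rot: [0.706, 0.708, -0.001, -0.001]
wrist_force: [0.1, -0.3, -2.2]
gripper_width: 0.0128
grasp_force: 60.3
```

```bash
python3 - <<'E'
from h import *
T=cap('top');S=cap('scene');s=r.sense();print(s['position'],s['wrist_force'],s['joint_pos'].round(2))
t=T['frame'][185:250,190:320,::-1];u=S['frame'][160:270,180:320,::-1]
a=cv2.resize(t,(520,260),interpolation=cv2.INTER_CUBIC);b=cv2.resize(u,(420,330),interpolation=cv2.INTER_CUBIC)
b=np.hstack([b,np.zeros((330,100,3),np.uint8)]);cv2.imwrite('pics/a2.png',np.vstack([a,b]))
# tip rows about lip
Q0=tool(0);p0=np.array(s['position']);L=Q0.apply([.152,0,.0044]);lip=p0+L;print('lip',lip)
E
```

```text
[0.46268353 0.03913404 0.1205821 ] [-0.27335648  0.81095906 -3.24384473] [-0.03 -0.2   2.16  0.    1.19 -0.03]
lip [0.46268353 0.19113404 0.1161821 ]
```

View pics/a2.png

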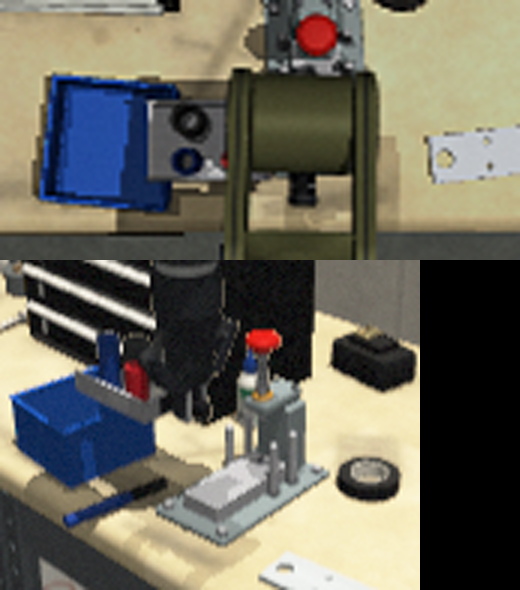

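The tray hangs level over the tub's −y edge, lip at top-view (145,140) of the enlargement, all slugs standing and the jig bed bare. Tipping now about the lip.

```bash
python3 - <<'E'
from h import *
s=r.sense();Q=tool(0);p=np.array(s['position']);v=np.array([.152,0,.0044]);lip=p+Q.apply(v);rows=[]
for k in range(7):
    Qn=Q*Ro.from_rotvec([0,-8.4,0],degrees=True);lip=lip+[0,.002,-.002];pn=lip-Qn.apply(v)
    rows.append(np.round(Q.inv().apply(pn-p),4).tolist());p=pn;Q=Qn
print(rows,p)
E
```

```text
[[0.0043, 0.0, -0.0202], [0.0045, 0.0, -0.0205], [0.0048, 0.0, -0.0208], [0.0049, 0.0, -0.0212], [0.005, 0.0, -0.0216], [0.0051, 0.0, -0.022], [0.0051, 0.0, -0.0224]] [0.46268353 0.13015753 0.23447678]
```

Emit:
{"method": "play_rows", "body": {
  "increments": [
    [0.0045,0,-0.02,0,-8.4,0,-1],
    [0.0045,0,-0.0205,0,-8.4,0,-1],
    [0.005,0,-0.021,0,-8.4,0,-1],
    [0.005,0,-0.021,0,-8.4,0,-1],
    [0.005,0,-0.0215,0,-8.4,0,-1]
  ]
}}

```text
time_s: 5.5
position: [0.464, 0.0909, 0.2136]
tcp_rot: [0.66, 0.659, -0.254, 0.256]
wrist_force: [0.4, -0.0, -3.8]
gripper_width: 0.0131
grasp_force: 60.2
```

Emit:
{"method": "play_rows", "body": {
  "increments": [
    [0.005,0,-0.022,0,-8.4,0,-1],
    [0.005,0,-0.0225,0,-8.4,0,-1],
    [0,0,0,0,0,0,-1],
    [0,0,0,0,0,0,-1],
    [0,0,0,0,0,0,-1]
  ]
}}

```text
time_s: 6.0
position: [0.4635, 0.1284, 0.2353]
tcp_rot: [0.617, 0.616, -0.347, 0.347]
wrist_force: [0.5, -0.4, -0.7]
gripper_width: 0.0127
grasp_force: 60.5
```

```bash
python3 - <<'E'
from h import *
T=cap('top');S=cap('scene');s=r.sense();print(s['position'],s['wrist_force'],s['joint_pos'].round(2))
t=T['frame'][185:250,190:320,::-1];u=S['frame'][160:270,180:320,::-1]
a=cv2.resize(t,(520,260),interpolation=cv2.INTER_CUBIC);b=cv2.resize(u,(420,330),interpolation=cv2.INTER_CUBIC)
b=np.hstack([b,np.zeros((330,100,3),np.uint8)]);cv2.imwrite('pics/a3.png',np.vstack([a,b]))
E
```

```text
[0.46355669 0.12805794 0.23589125] [-0.16418911 -1.03945916 -0.25404406] [ 0.57  0.1   1.9  -0.82  1.78  0.68]
```

View pics/a3.png

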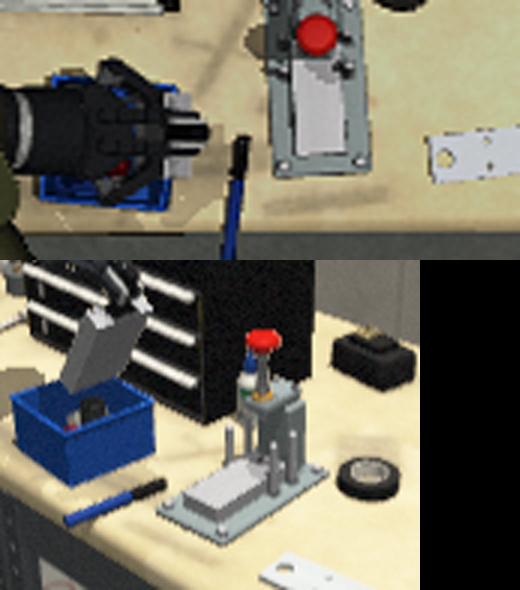

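The enlargement shows the tray tipped over the tub with slugs inside it (black, red, white visible at about (85,410)), and the jig is clear. Right the tray and carry it off to the −y side.

```bash
python3 - <<'E'
from h import *
p,Q=moves([.46,.0,.22],tool(0),8,-1);print(p,Q.as_quat())
p,Q=moves([.46,-.312,.20],tool(0),7,-1,p,Q)
p,Q=moves([.56,-.312,.08],tool(0),5,-1,p,Q)
T=cap('top');S=cap('scene');f=T['frame'];cv2.imwrite('pics/jt.png',cv2.resize(f[180:240,245:300,::-1],None,fx=8,fy=8,interpolation=cv2.INTER_CUBIC))
print('tape',ray(T,290,178,.01))
E
```

```text
[[-0.0066,-0.0004,0.0147,0,7.3,-0,-1],[-0.0085,-0.0004,0.0138,0,7.4,-0,-1],[-0.0101,-0.0005,0.0125,0,7.3,-0,-1],[-0.0116,-0.0004,0.0112,0,7.4,-0.1,-1],[-0.013,-0.0004,0.0095,0,7.3,0,-1]]
[[-0.0141,-0.0005,0.0079,0,7.3,0,-1],[-0.015,-0.0004,0.006,0,7.4,-0,-1],[-0.0156,-0.0004,0.004,0,7.3,-0,-1]]
[4.60049799e-01 8.13332389e-06 2.19961811e-01] [7.07186947e-01 7.07026558e-01 1.56206513e-04 2.07910887e-04]
[[-0.0446,0,0.0029,0,0,-0,-1],[-0.0445,0,0.0028,0,0,-0,-1],[-0.0446,0,0.0029,0,0,-0,-1],[-0.0446,0,0.0028,0,0,-0,-1],[-0.0446,0,0.0029,0,0,-0,-1]]
[[-0.0445,0,0.0028,0,0,-0,-1],[-0.0446,0,0.0029,0,0,-0,-1]]
[[0,0.02,0.024,0,0,-0,-1],[0,0.02,0.024,0,0,-0,-1],[0,0.02,0.024,0,0,-0,-1],[0,0.02,0.024,0,0,-0,-1],[0,0.0199,0.024,0,0,-0,-1]]
tape [ 0.64323985 -0.06862877  0.01      ]
```

View pics/jt.png

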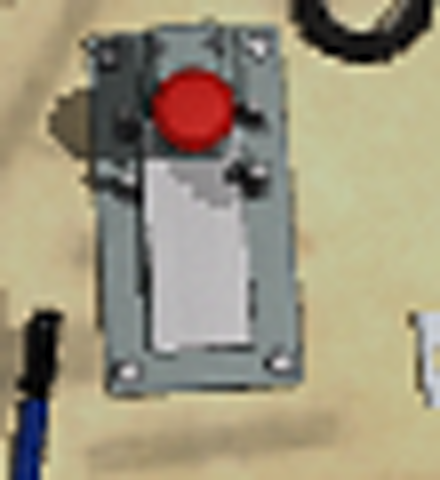

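Foot corners in the enlargement: near (108,392), (303,382); far (90,35), (278,27); bed front corners (152,352), (252,345).

```bash
python3 - <<'E'
from h import *
T=cap('top');S=cap('scene')
o=lambda x,y:((x+.5)/8-.5+245,(y+.5)/8-.5+180)
P=[ray(T,*o(*q),.010)[:2] for q in[(108,392),(303,382),(90,35),(278,27)]];B=[ray(T,*o(*q),.030)[:2] for q in[(152,352),(252,345)]]
print(np.round(P,4),np.round(B,4))
for a,b in((P[0],P[2]),(P[1],P[3])): d=b-a;print(np.degrees(np.arctan2(d[1],d[0])),np.hypot(*d))
d=P[0]-P[1];print(np.degrees(np.arctan2(d[1],d[0]))-90); d=B[0]-B[1];print(np.degrees(np.arctan2(d[1],d[0]))-90,np.hypot(*d))
E
```

```text
[[ 0.4297  0.0687]
 [ 0.4343 -0.0335]
 [ 0.619   0.0771]
 [ 0.6224 -0.0229]] [[ 0.4498  0.0454]
 [ 0.4531 -0.0064]]
2.539191267584186 0.18947184807765288
3.2306158045510434 0.1884066431324935
2.561989639676213
3.6157572387999295 0.05194753667278238
```

Emit:
{"method": "play_rows", "body": {
  "increments": [
    [-0.0065,0,0.0145,0,7.3,0,-1],
    [-0.0085,0,0.014,0,7.4,0,-1],
    [-0.01,0,0.0125,0,7.3,0,-1],
    [-0.0115,0,0.011,0,7.4,0,-1],
    [-0.013,-0.001,0.0095,0,7.3,0,-1]
  ]
}}

```text
time_s: 6.8
position: [0.4625, 0.0489, 0.2264]
tcp_rot: [0.694, 0.694, -0.133, 0.135]
wrist_force: [0.6, -1.0, -1.2]
gripper_width: 0.0131
grasp_force: 60.4
```

Emit:
{"method": "play_rows", "body": {
  "increments": [
    [-0.014,-0.001,0.008,0,7.3,0,-1],
    [-0.015,-0.001,0.006,0,7.4,0,-1],
    [-0.0155,0,0.004,0,7.3,0,-1],
    [-0.03,0,0,0,0,0,-1],
    [-0.045,0,0,0,0,0,-1]
  ]
}}

```text
time_s: 7.3
position: [0.4598, -0.075, 0.2198]
tcp_rot: [0.707, 0.707, -0.0, 0.001]
wrist_force: [1.0, -0.1, -1.2]
gripper_width: 0.0131
grasp_force: 60.4
```

Emit:
{"method": "play_rows", "body": {
  "increments": [
    [-0.048,0,0.004,0,0,0,-1],
    [-0.048,0,0.004,0,0,0,-1],
    [-0.048,0,0.004,0,0,0,-1],
    [-0.048,0,0.004,0,0,0,-1],
    [-0.045,0,0.004,0,0,0,-1]
  ]
}}

```text
time_s: 7.8
position: [0.4595, -0.3131, 0.2]
tcp_rot: [0.707, 0.707, -0.001, 0.001]
wrist_force: [2.0, 1.2, -1.0]
gripper_width: 0.013
grasp_force: 60.4
```

Emit:
{"method": "play_rows", "body": {
  "increments": [
    [0,0.02,0.024,0,0,0,-1],
    [0,0.02,0.024,0,0,0,-1],
    [0,0.02,0.024,0,0,0,-1],
    [0,0.02,0.024,0,0,0,-1],
    [0,0.02,0.024,0,0,0,-1]
  ]
}}

```text
time_s: 8.3
position: [0.5607, -0.3112, 0.079]
tcp_rot: [0.707, 0.707, -0.001, 0.001]
wrist_force: [0.2, 0.6, -0.6]
gripper_width: 0.0128
grasp_force: 60.4
```

```bash
python3 - <<'E'
from h import *
T=cap('top');S=cap('scene');s=r.sense();print(s['position'],Ro.from_quat(s['tcp_rot']).as_matrix().round(3).tolist(),s['wrist_force'],s['joint_pos'].round(2))
t=T['frame'][180:250,190:400,::-1];u=S['frame'][170:320,180:420,::-1]
a=cv2.resize(t,(600,200),interpolation=cv2.INTER_CUBIC);b=cv2.resize(u,(600,375),interpolation=cv2.INTER_CUBIC)
cv2.imwrite('pics/a4.png',np.vstack([a,b]))
E
```

```text
[ 0.55926428 -0.30942624  0.07541927] [[-0.001, 1.0, -0.006], [1.0, 0.001, 0.002], [0.002, -0.006, -1.0]] [-0.88810132 -0.57395969 -1.68542677] [-0.59  0.24  1.79 -0.    1.11 -0.59]
```

View pics/a4.png

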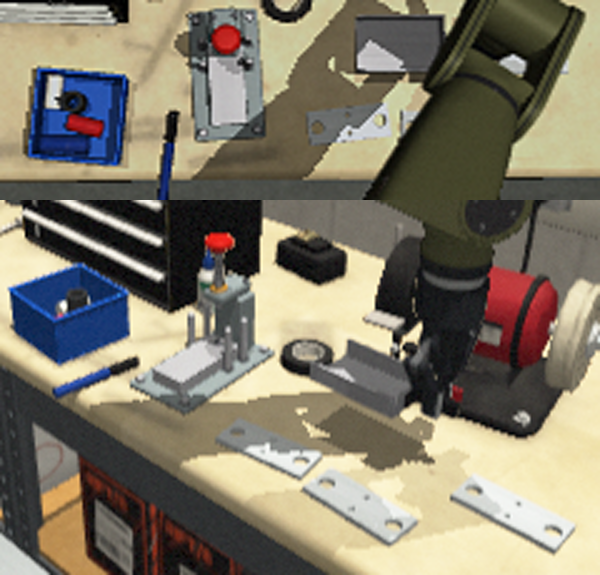

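All four slugs lie in the tub (top strip around (75,115)), and the tray hangs level at free bench right of the jig. Lowering it.

Emit:
{"method": "play_rows", "body": {
  "increments": [
    [0,0,0.02,0,0,0,-1],
    [0,0,0.02,0,0,0,-1],
    [0,0,0.015,0,0,0,-1],
    [0,0,0.01,0,0,0,-1],
    [0,0,0.004,0,0,0,-1]
  ]
}}

```text
time_s: 8.9
position: [0.5597, -0.3108, 0.0101]
tcp_rot: [0.707, 0.707, -0.001, 0.0]
wrist_force: [-0.6, -0.2, -1.6]
gripper_width: 0.0129
grasp_force: 60.4
```

Emit:
{"method": "play_rows", "body": {
  "increments": [
    [0,0,0.002,0,0,0,-1],
    [0,0,0.002,0,0,0,-1],
    [0,0,0,0,0,0,-1]
  ]
}}

```text
time_s: 9.2
position: [0.5608, -0.3111, 0.0073]
tcp_rot: [0.707, 0.707, -0.001, 0.001]
wrist_force: [-0.5, 0.3, -1.2]
gripper_width: 0.013
grasp_force: 60.4
```

Emit:
{"method": "play_rows", "body": {
  "increments": [
    [0,0,0.001,0,0,0,-1],
    [0,0,0.001,0,0,0,-1],
    [0,0,0,0,0,0,-1]
  ]
}}

```text
time_s: 9.5
position: [0.5607, -0.3109, 0.005]
tcp_rot: [0.707, 0.707, -0.001, 0.001]
wrist_force: [0.3, -0.4, -0.4]
gripper_width: 0.0126
grasp_force: 60.6
```

Emit:
{"method": "play_rows", "body": {
  "increments": [
    [0,0,0.001,0,0,0,-1],
    [0,0,0,0,0,0,-1],
    [0,0,0,0,0,0,-1]
  ]
}}

```text
time_s: 9.8
position: [0.5608, -0.311, 0.0047]
tcp_rot: [0.707, 0.707, -0.001, 0.001]
wrist_force: [-1.8, 0.9, 5.4]
gripper_width: 0.0134
grasp_force: 61.4
```

Emit:
{"method": "play_rows", "body": {
  "increments": [
    [0,0,0,0,0,0,1],
    [0,0,0,0,0,0,1],
    [0,0,0,0,0,0,1],
    [0,0,0,0,0,0,1],
    [0,0,0,0,0,0,1]
  ]
}}

```text
time_s: 10.3
position: [0.5604, -0.3108, 0.0035]
tcp_rot: [0.707, 0.707, -0.001, 0.001]
wrist_force: [0.2, -0.0, -0.5]
gripper_width: 0.0838
grasp_force: 0.0
```

Emit:
{"method": "play_rows", "body": {
  "increments": [
    [0,0,-0.01,0,0,0,1],
    [0,0,-0.03,0,0,0,1],
    [0,0,-0.04,0,0,0,1],
    [-0.039,-0.007,0,0,0,0,1],
    [-0.039,-0.007,0,0,0,0,1]
  ]
}}

```text
time_s: 10.8
position: [0.5481, -0.3899, 0.0876]
tcp_rot: [0.706, 0.708, -0.0, 0.003]
wrist_force: [-0.1, -0.2, -0.8]
gripper_width: 0.0854
grasp_force: 0.0
```

```bash
python3 - <<'E'
from h import *
T=cap('top');S=cap('scene');s=r.sense();print(s['position'],s['wrist_force'])
m=masks(S['frame'])
for f,m,bx in((T,masks(T['frame']),(290,185,400,240)),(S,m,(260,255,420,315))):
    for c in comps(m['white'],60,bx):
        q=np.array([ray(f,*p,.008)[:2] for p in c[:,0]],np.float32);b=cv2.minAreaRect(q);print(np.round(b[0],4),np.round(b[1],3),b[2])
cv2.imwrite('pics/a5.png',cv2.resize(S['frame'][190:320,220:420,::-1],(800,520),interpolation=cv2.INTER_CUBIC))
E
```

```text
[ 0.54621575 -0.39306935  0.08598661] [ 0.75926761  0.03321345 -0.80839151]
[ 0.4445 -0.287 ] [0.101 0.046] 89.64453887939453
[ 0.5459 -0.2313] [0.067 0.03 ] 89.55451965332031
[ 0.5447 -0.4228] [0.118 0.048] 89.3849105834961
[ 0.4397 -0.2952] [0.12 0.05] 86.97537994384766
```

View pics/a5.png

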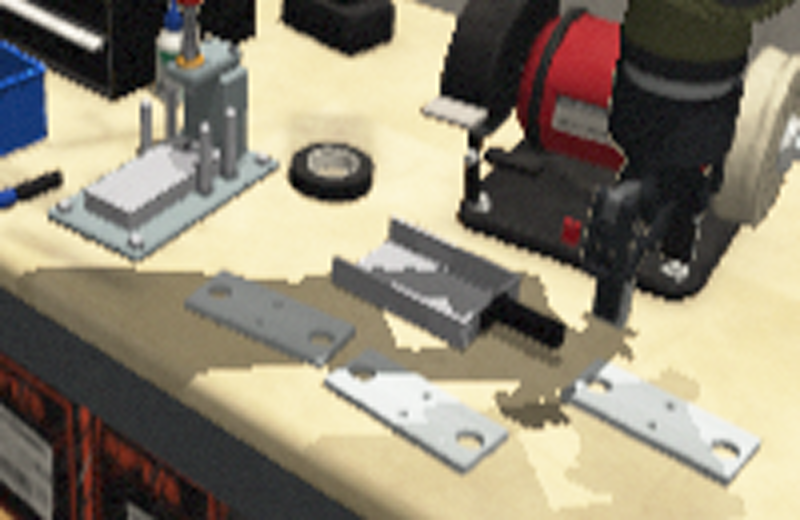

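The tray stands flat and empty; the gripper is above the +y end of the third plate. Descend and grip.

Emit:
{"method": "play_rows", "body": {
  "increments": [
    [0,0,0.03,0,0,0,1],
    [0,0,0.03,0,0,0,1],
    [0,0,0.018,0,0,0,1],
    [0,0,0.005,0,0,0,1],
    [0,0,0,0,0,0,1]
  ]
}}

```text
time_s: 11.4
position: [0.5463, -0.3883, 0.0003]
tcp_rot: [0.707, 0.707, -0.001, -0.0]
wrist_force: [1.1, -0.3, 0.7]
gripper_width: 0.0852
grasp_force: 0.0
```

Emit:
{"method": "play_rows", "body": {
  "increments": [
    [0,0,0,0,0,0,-1],
    [0,0,0,0,0,0,-1],
    [0,0,0,0,0,0,-1],
    [0,0,0,0,0,0,-1],
    [0,0,0,0,0,0,-1]
  ]
}}

```text
time_s: 11.9
position: [0.5479, -0.3899, 0.0034]
tcp_rot: [0.707, 0.707, -0.0, 0.002]
wrist_force: [0.5, 1.1, 5.5]
gripper_width: 0.0468
grasp_force: 60.4
```

```bash
python3 - <<'E'
from h import *
for i in range(6):
    S=cap('scene');s=r.sense();print(s['position'].round(4),s['wrist_force'].round(1),s['gripper_width'])
cv2.imwrite('pics/a6.png',cv2.resize(S['frame'][240:320,340:420,::-1],(600,600),interpolation=cv2.INTER_CUBIC))
E
```

```text
[ 0.5479 -0.3898  0.0034] [-0.1  1.   6.3] 0.04677403203986882
[ 0.5479 -0.3899  0.0035] [0.  0.3 5.7] 0.04671737491960535
[ 0.5479 -0.3899  0.0034] [0.2 1.  6. ] 0.046256355493658405
[ 0.5479 -0.3899  0.0034] [-0.2  1.   5.5] 0.046363356273762917
[ 0.5479 -0.3898  0.0034] [0.1 0.4 5.7] 0.04653199961750036
[ 0.5479 -0.3899  0.0034] [0.3 1.4 6.9] 0.04659672968917041
```

View pics/a6.png

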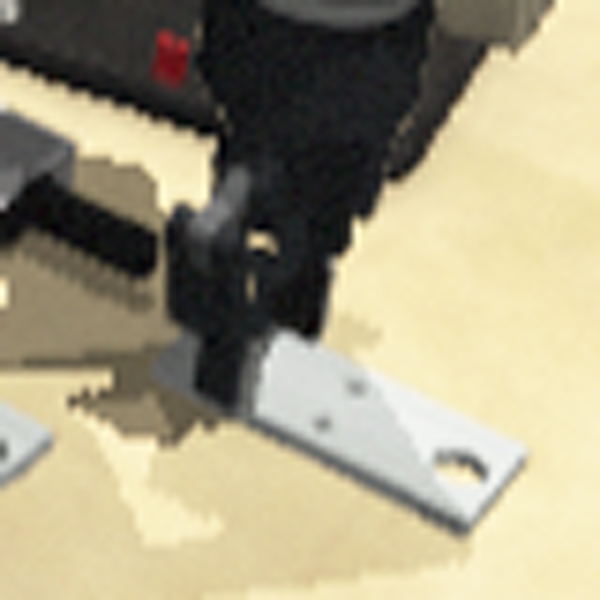

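The plate is held near its +y end, but the fingertips press on the bench (6 N); regrip 2 mm higher so they end above the plate's underside.

Emit:
{"method": "play_rows", "body": {
  "increments": [
    [0,0,0,0,0,0,1],
    [0,0,-0.001,0,0,0,1],
    [0,0,-0.001,0,0,0,-1],
    [0,0,0,0,0,0,-1],
    [0,0,0,0,0,0,-1]
  ]
}}

```text
time_s: 12.7
position: [0.5469, -0.3891, 0.0036]
tcp_rot: [0.707, 0.707, -0.001, 0.001]
wrist_force: [-0.9, 1.1, 3.7]
gripper_width: 0.0466
grasp_force: 60.7
```

Emit:
{"method": "play_rows", "body": {
  "increments": [
    [0,0,0,0,0,0,-1],
    [0,0,0,0,0,0,-1],
    [0,0,0,0,0,0,-1]
  ]
}}

```text
time_s: 13.0
position: [0.5469, -0.3891, 0.0036]
tcp_rot: [0.707, 0.707, -0.001, 0.001]
wrist_force: [-1.2, 1.5, 6.1]
gripper_width: 0.0464
grasp_force: 60.9
```

```bash
cat >> h.py <<'E'
C=np.array([.5125,.022]);JY=3.0
def jp(x,z,y=0):
    a=np.radians(JY);return [C[0]+x*np.cos(a)-y*np.sin(a),C[1]+x*np.sin(a)+y*np.cos(a),z]
E
python3 - <<'E'
from h import *
s=r.sense();p=np.array(s['position']);Q=tool(0)
p=p+[0,0,.116]
p,Q=moves(jp(-.0925,.12),tool(93),13,-1,p,Q);print(p,Q.as_quat(),jp(-.0925,.05))
E
```

```text
[[0.0313,-0.0097,-0,0,0,-7.2,-1],[0.0322,-0.0058,-0.0001,0,0,-7.1,-1],[0.0327,-0.0017,0,0,0,-7.2,-1],[0.0326,0.0023,-0,0,0,-7.1,-1],[0.0321,0.0064,-0,0,0,-7.2,-1]]
[[0.0311,0.0104,-0.0001,0,0,-7.1,-1],[0.0295,0.0142,0,0,0,-7.2,-1],[0.0275,0.0177,-0,0,0,-7.1,-1],[0.0252,0.021,-0.0001,0,0,-7.2,-1],[0.0223,0.0239,0,0,0,-7.1,-1]]
[[0.0191,0.0266,-0,0,0,-7.2,-1],[0.0157,0.0287,-0,0,0,-7.1,-1],[0.012,0.0305,-0.0001,0,0,-7.2,-1]]
[0.42015645 0.01718252 0.12003144] [-0.02617695  0.99965732  0.          0.        ] [np.float64(0.4201267680352019), np.float64(0.017158924047527696), 0.05]
```

Emit:
{"method": "play_rows", "body": {
  "increments": [
    [0,0,-0.008,0,0,0,-1],
    [0,0,-0.018,0,0,0,-1],
    [0,0,-0.03,0,0,0,-1],
    [0,0,-0.03,0,0,0,-1],
    [0,0,-0.03,0,0,0,-1]
  ]
}}

```text
time_s: 13.5
position: [0.5464, -0.3886, 0.1208]
tcp_rot: [0.707, 0.707, -0.001, 0.001]
wrist_force: [0.2, 0.5, -1.1]
gripper_width: 0.0466
grasp_force: 61.6
```

Emit:
{"method": "play_rows", "body": {
  "increments": [
    [0.0315,-0.0095,0,0,0,-7.2,-1],
    [0.032,-0.006,0,0,0,-7.1,-1],
    [0.0325,-0.0015,0,0,0,-7.2,-1],
    [0.0325,0.0025,0,0,0,-7.1,-1],
    [0.032,0.0065,0,0,0,-7.2,-1]
  ]
}}

```text
time_s: 14.0
position: [0.4978, -0.2315, 0.1195]
tcp_rot: [0.453, 0.891, -0.001, 0.001]
wrist_force: [-0.0, -0.3, -0.9]
gripper_width: 0.0461
grasp_force: 61.7
```

Emit:
{"method": "play_rows", "body": {
  "increments": [
    [0.031,0.0105,0,0,0,-7.1,-1],
    [0.0295,0.014,0,0,0,-7.2,-1],
    [0.0275,0.0175,0,0,0,-7.1,-1],
    [0.025,0.021,0,0,0,-7.2,-1],
    [0.0225,0.024,0,0,0,-7.1,-1]
  ]
}}

```text
time_s: 14.5
position: [0.4489, -0.0755, 0.1192]
tcp_rot: [0.158, 0.987, -0.001, 0.001]
wrist_force: [0.6, 0.2, -1.0]
gripper_width: 0.0467
grasp_force: 61.7
```

Emit:
{"method": "play_rows", "body": {
  "increments": [
    [0.019,0.0265,0,0,0,-7.2,-1],
    [0.0155,0.0285,0,0,0,-7.1,-1],
    [0.012,0.0305,0,0,0,-7.2,-1],
    [0,0,0.03,0,0,0,-1],
    [0,0,0.03,0,0,0,-1]
  ]
}}

```text
time_s: 15.0
position: [0.4217, 0.0175, 0.0597]
tcp_rot: [-0.028, 1.0, -0.001, 0.003]
wrist_force: [-0.8, 0.0, -1.1]
gripper_width: 0.0465
grasp_force: 61.7
```

```bash
python3 - <<'E'
from h import *
T=cap('top');S=cap('scene');s=r.sense();print(s['position'],s['wrist_force'],Ro.from_quat(s['tcp_rot']).as_matrix().round(3).tolist(),jp(-.0925,.05))
t=T['frame'][180:245,235:325,::-1];u=S['frame'][170:270,200:330,::-1]
a=cv2.resize(t,(360,260),interpolation=cv2.INTER_CUBIC);b=cv2.resize(u,(429,330),interpolation=cv2.INTER_CUBIC)
b=cv2.resize(b,(360,277));cv2.imwrite('pics/a7.png',np.vstack([a,b]))
E
```

```text
[0.41685483 0.01728585 0.05500248] [-1.39519343 -0.09958435 -1.8100347 ] [[-0.999, -0.053, -0.008], [-0.053, 0.999, -0.001], [0.008, -0.001, -1.0]] [np.float64(0.4201267680352019), np.float64(0.017158924047527696), 0.05]
```

View pics/a7.png

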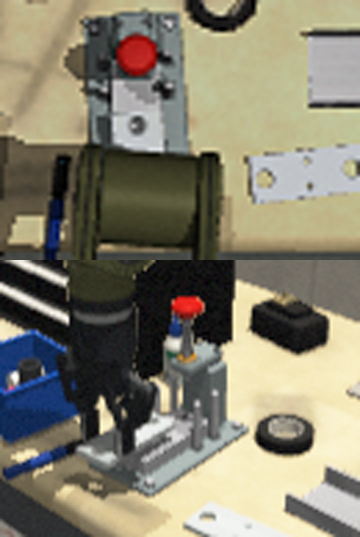

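The plate is held level in front of the dowels; its far hole shows at enlarged (136,125), over the bed's middle line. Check the lateral fit numerically.

```bash
python3 - <<'E'
from h import *
T=cap('top');S=cap('scene');s=r.sense();p=s['position'];print(p)
f=T['frame'][...,::-1]
zt=p[2]+.0045
g=T['frame'].astype(int).sum(2)
sub=T['frame'][205:218,262:279].astype(int).sum(2)//3;print(sub)
u,v=235+136.5/4-.5,180+125.5/4-.5
X=ray(T,u,v,zt);d=X[:2]-C;a=np.radians(JY);print('hole jig',d@[np.cos(a),np.sin(a)],d@[-np.sin(a),np.cos(a)])
for y in(.026,-.026):print('bed edge px',proj(T,jp(0.0,.03,y)),proj(T,jp(-.02,.03,y)))
for y in(.033,-.033):print('dowel px',proj(T,jp(.026,.076,y)))
cv2.imwrite('pics/a8.png',cv2.resize(f[185:220,250:290],(800,700),interpolation=cv2.INTER_CUBIC))
E
```

```text
[0.4203046  0.01665392 0.05870296]
[[ 26 188 180 178 179 176 181 180 180 141 143 139 181 127 135 138 136]
 [ 61 186 181 180 179 178 179 181 179 181 186 182 183 131 133 133 137]
 [ 60 182 180 181 182 177 180 177 179 178 184 183 180 133 136 134 134]
 [ 59 136 175 182 183 178 181 181 181 179 183 184 183 162 135 135 135]
 [ 60 147 180 187 190 168 140 161 168 174 191 196 194 161 133 133 137]
 [ 50 198 200 196 197 203 149 127 175 199 197 194 194 152 134 132 135]
 [ 50 199 197 195 197 162 144  70  33 154 194 195 193 175 136 132 134]
 [ 53 196 199 195 188 115 185  98  81 130 192 196 192 182 136 135 136]
 [ 52 162 195 195 200 150 186  96  79 108 192 195 194 183 138 132 134]
 [ 51 161 198 194 196 172  97  75 112 188 196 194 195 184 138 134 131]
 [ 54 146 198 196 197 201 197 183 198 200 197 195 198 185  81 128 138]
 [ 58 131 203 205 204 201 200 199 201 197 197 196 199 189  94 133 135]
 [ 50  63  74  76  95 206 209 210 208 205 206 203 205 196 103 139 138]]
hole jig -0.012338663685907084 0.002971723756104512
bed edge px [262.83772203 208.80904626] [263.12686356 213.59706995]
bed edge px [275.29939019 208.0639731 ] [275.60819402 212.8532987 ]
dowel px [260.67019238 201.66147132]
dowel px [276.94458416 200.68354582]
```

View pics/a8.png

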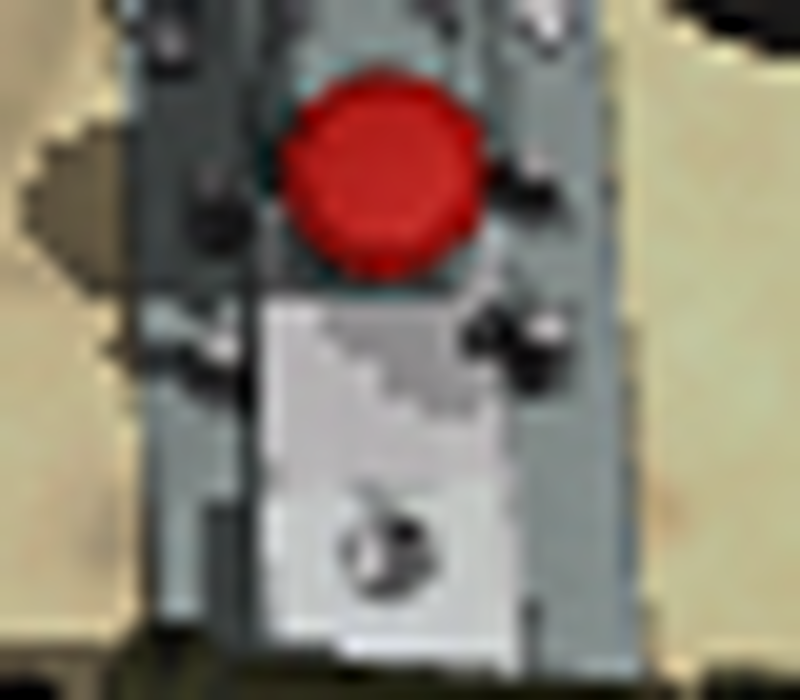

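Dowel tops sit at (220,345)/(548,325) in the enlargement, matching the predicted jig pose; the plate is about 1 mm to the left. Correct and slide in.

Emit:
{"method": "play_rows", "body": {
  "increments": [
    [0,-0.001,0.009,0,0,0,-1],
    [-0.01,0,0,0,0,0,-1],
    [-0.015,0,0,0,0,0,-1],
    [-0.012,0,0,0,0,0,-1],
    [-0.008,0,0,0,0,0,-1]
  ]
}}

```text
time_s: 15.7
position: [0.4674, 0.0179, 0.05]
tcp_rot: [-0.026, 1.0, -0.001, 0.001]
wrist_force: [-0.0, 1.2, -1.4]
gripper_width: 0.0466
grasp_force: 62.0
```

Emit:
{"method": "play_rows", "body": {
  "increments": [
    [-0.005,0,0,0,0,0,-1],
    [-0.005,0,0,0,0,0,-1],
    [-0.003,0,0,0,0,0,-1],
    [0,0,0,0,0,0,-1]
  ]
}}

```text
time_s: 16.1
position: [0.4785, 0.0188, 0.0491]
tcp_rot: [-0.026, 1.0, -0.001, -0.0]
wrist_force: [-0.5, 0.2, -1.0]
gripper_width: 0.0463
grasp_force: 62.0
```

Emit:
{"method": "play_rows", "body": {
  "increments": [
    [-0.001,0,0,0,0,0,-1],
    [-0.001,0,0,0,0,0,-1],
    [-0.001,0,0,0,0,0,-1],
    [0,0,0,0,0,0,-1]
  ]
}}

```text
time_s: 16.5
position: [0.4815, 0.0189, 0.0492]
tcp_rot: [-0.026, 1.0, -0.001, 0.0]
wrist_force: [-0.2, 0.8, 0.1]
gripper_width: 0.0464
grasp_force: 62.0
```

Emit:
{"method": "play_rows", "body": {
  "increments": [
    [-0.001,0,0,0,0,0,-1],
    [-0.001,0,0,0,0,0,-1],
    [0,0,0,0,0,0,-1]
  ]
}}

```text
time_s: 16.8
position: [0.4835, 0.019, 0.0492]
tcp_rot: [-0.026, 1.0, -0.001, 0.0]
wrist_force: [-0.8, 1.1, -1.7]
gripper_width: 0.0457
grasp_force: 62.0
```

Emit:
{"method": "play_rows", "body": {
  "increments": [
    [-0.001,0,0,0,0,0,-1],
    [0,0,0,0,0,0,-1]
  ]
}}

```text
time_s: 17.0
position: [0.4838, 0.0191, 0.0488]
tcp_rot: [-0.026, 1.0, -0.001, -0.001]
wrist_force: [-1.8, 0.5, -0.4]
gripper_width: 0.0459
grasp_force: 62.0
```

Emit:
{"method": "play_rows", "body": {
  "increments": [
    [-0.001,0,0,0,0,0,-1],
    [0,0,0,0,0,0,-1]
  ]
}}

```text
time_s: 17.2
position: [0.4839, 0.0192, 0.0483]
tcp_rot: [-0.026, 1.0, -0.001, -0.002]
wrist_force: [-4.2, 0.5, -0.7]
gripper_width: 0.0466
grasp_force: 62.1
```

Emit:
{"method": "play_rows", "body": {
  "increments": [
    [-0.001,0,0,0,0,0,-1],
    [0,0,0,0,0,0,-1]
  ]
}}

```text
time_s: 17.4
position: [0.484, 0.0193, 0.0478]
tcp_rot: [-0.026, 1.0, -0.001, -0.003]
wrist_force: [-8.0, -0.0, -0.9]
gripper_width: 0.0461
grasp_force: 62.1
```

Emit:
{"method": "play_rows", "body": {
  "increments": [
    [0.004,0,0,0,0,0,-1],
    [0.003,0,0.003,0,0,0,-1],
    [0,0,0.005,0,0,0,-1],
    [0,0,0.003,0,0,0,-1],
    [0,0,0,0,0,0,-1]
  ]
}}

```text
time_s: 17.9
position: [0.4792, 0.0188, 0.0376]
tcp_rot: [-0.026, 1.0, -0.001, -0.0]
wrist_force: [-0.2, -0.5, -0.4]
gripper_width: 0.0464
grasp_force: 62.0
```

Emit:
{"method": "play_rows", "body": {
  "increments": [
    [0,0,0.001,0,0,0,-1],
    [0,0,0.001,0,0,0,-1],
    [0,0,0,0,0,0,-1]
  ]
}}

```text
time_s: 18.2
position: [0.4794, 0.0188, 0.0361]
tcp_rot: [-0.026, 1.0, -0.001, -0.0]
wrist_force: [-0.1, -0.5, -0.7]
gripper_width: 0.0462
grasp_force: 62.0
```

Emit:
{"method": "play_rows", "body": {
  "increments": [
    [0,0,0.001,0,0,0,-1],
    [0,0,0,0,0,0,-1]
  ]
}}

```text
time_s: 18.4
position: [0.4794, 0.0188, 0.0351]
tcp_rot: [-0.026, 1.0, -0.001, -0.0]
wrist_force: [-0.3, -0.0, -1.6]
gripper_width: 0.0461
grasp_force: 62.0
```

Emit:
{"method": "play_rows", "body": {
  "increments": [
    [0,0,0.001,0,0,0,-1],
    [0,0,0,0,0,0,-1]
  ]
}}

```text
time_s: 18.6
position: [0.4795, 0.0188, 0.0341]
tcp_rot: [-0.026, 1.0, -0.001, 0.0]
wrist_force: [0.4, 0.4, -0.6]
gripper_width: 0.0461
grasp_force: 62.1
```

Emit:
{"method": "play_rows", "body": {
  "increments": [
    [0,0,0.001,0,0,0,-1],
    [0,0,0,0,0,0,-1]
  ]
}}

```text
time_s: 18.8
position: [0.4796, 0.0187, 0.0336]
tcp_rot: [-0.026, 1.0, -0.001, -0.0]
wrist_force: [-2.5, -0.4, 3.9]
gripper_width: 0.0462
grasp_force: 63.1
```

Emit:
{"method": "play_rows", "body": {
  "increments": [
    [0,0,0.0005,0,0,0,-1],
    [0,0,0,0,0,0,-1]
  ]
}}

```text
time_s: 19.0
position: [0.4796, 0.0188, 0.0336]
tcp_rot: [-0.026, 1.0, -0.001, -0.0]
wrist_force: [-3.6, 1.1, 6.9]
gripper_width: 0.0464
grasp_force: 64.0
```

Emit:
{"method": "play_rows", "body": {
  "increments": [
    [0,0,0,0,0,0,1],
    [0,0,0,0,0,0,1],
    [0,0,0,0,0,0,1],
    [0,0,0,0,0,0,1],
    [0,0,0,0,0,0,1]
  ]
}}

```text
time_s: 19.5
position: [0.4793, 0.0188, 0.0325]
tcp_rot: [-0.026, 1.0, -0.001, -0.0]
wrist_force: [0.1, -0.7, 0.3]
gripper_width: 0.0851
grasp_force: 0.0
```

Emit:
{"method": "play_rows", "body": {
  "increments": [
    [0,0,-0.01,0,0,0,1],
    [0,0,-0.03,0,0,0,1],
    [0.02,0,-0.04,0,0,0,1],
    [0.04,0,0,0,0,0,1],
    [0.03,-0.01,0,0,0,0,1]
  ]
}}

```text
time_s: 20.0
position: [0.3899, 0.0044, 0.1149]
tcp_rot: [-0.027, 1.0, -0.001, 0.002]
wrist_force: [-0.4, 0.1, -0.7]
gripper_width: 0.0855
grasp_force: 0.0
```

Emit:
{"method": "play_rows", "body": {
  "increments": [
    [0,-0.04,0,0,0,8,1],
    [0,-0.045,0,0,0,8,1],
    [0,0,0,0,0,8,1],
    [0,0,0,0,0,8,1],
    [0,0,0,0,0,8,1]
  ]
}}

```text
time_s: 20.5
position: [0.3883, -0.0813, 0.1137]
tcp_rot: [0.321, 0.947, -0.001, 0.001]
wrist_force: [0.2, 0.3, -0.6]
gripper_width: 0.0859
grasp_force: 0.0
```

```bash
cat >> h.py <<'E'
def plates():
    T=cap('top');S=cap('scene')
    for n,f,bx in(('T',T,(290,185,400,240)),('S',S,(260,255,420,315))):
        for c in comps(masks(f['frame'])['white'],60,bx):
            q=np.array([ray(f,*p,.008)[:2] for p in c[:,0]],np.float32);b=cv2.minAreaRect(q);print(n,np.round(b[0],4),np.round(b[1],3),round(b[2],1))
    return T,S
E
python3 - <<'E'
from h import *
T,S=plates();print(r.sense()['position'],r.sense()['tcp_rot'])
o=np.hstack([cv2.resize(T['frame'][180:240,230:300,::-1],(420,360),interpolation=cv2.INTER_CUBIC),cv2.resize(S['frame'][180:265,215:300,::-1],(360,360),interpolation=cv2.INTER_CUBIC)])
cv2.imwrite('pics/b1.png',o)
E
```

```text
T [ 0.5609 -0.2132] [0.107 0.068] 89.5
T [ 0.4432 -0.2949] [0.117 0.049] 86.8
T [ 0.4524 -0.1564] [0.048 0.118] 6.0
S [ 0.4397 -0.2954] [0.12 0.05] 87.0
S [ 0.4481 -0.1586] [0.05 0.12] 6.7
S [ 0.5633 -0.2191] [0.048 0.102] 0.4
[ 0.38841308 -0.08087031  0.11353782] [ 3.17301619e-01  9.48323992e-01 -8.19516960e-04  7.85593021e-04]
```

View pics/b1.png

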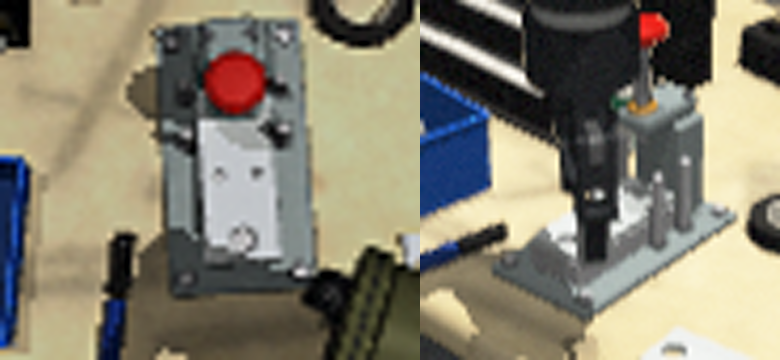

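The plate lies on the bed, aligned between the dowels (hole at left-panel (242,237)). Go to the next plate.

```bash
python3 - <<'E'
from h import *
T=cap('top');X=ray(T,230+242.5/6-.5,180+237.5/6-.5,.038);d=X[:2]-C;a=np.radians(JY);print('hole jig',d@[np.cos(a),np.sin(a)],d@[-np.sin(a),np.cos(a)])
Q=Ro.from_quat(r.sense()['tcp_rot']);Q0=tool(53.0)
p,Q=moves([.4464,-.126,.06],tool(6.4),6,1,None,Q0);print(p)
E
```

```text
hole jig -0.04479773844659102 -0.000628073223534891
[[-0.0123,-0.0002,0.0089,0,0,7.8,1],[-0.0121,0.0014,0.0089,0,0,7.7,1],[-0.0119,0.0031,0.0089,0,0,7.8,1],[-0.0113,0.0047,0.0089,0,0,7.8,1],[-0.0106,0.0061,0.0089,0,0,7.7,1]]
[[-0.0097,0.0076,0.0089,0,0,7.8,1]]
[ 0.44642113 -0.12597053  0.06002685]
```

Emit:
{"method": "play_rows", "body": {
  "increments": [
    [-0.0125,0,0.009,0,0,7.8,1],
    [-0.012,0.0015,0.009,0,0,7.7,1],
    [-0.012,0.003,0.009,0,0,7.8,1],
    [-0.0115,0.0045,0.009,0,0,7.8,1],
    [-0.0105,0.006,0.009,0,0,7.7,1]
  ]
}}

```text
time_s: 21.15
position: [0.4372, -0.1187, 0.0679]
tcp_rot: [0.615, 0.789, -0.001, 0.001]
wrist_force: [0.1, -0.1, 0.5]
gripper_width: 0.0852
grasp_force: 0.0
```

Emit:
{"method": "play_rows", "body": {
  "increments": [
    [-0.0095,0.0075,0.009,0,0,7.8,1],
    [0,0,0.025,0,0,0,1],
    [0,0,0.02,0,0,0,1],
    [0,0,0.01,0,0,0,1],
    [0,0,0,0,0,0,1]
  ]
}}

```text
time_s: 21.65
position: [0.445, -0.1254, 0.0026]
tcp_rot: [0.666, 0.746, -0.001, -0.001]
wrist_force: [0.0, 0.5, -0.2]
gripper_width: 0.0853
grasp_force: 0.0
```

Emit:
{"method": "play_rows", "body": {
  "increments": [
    [0,0,0,0,0,0,-1],
    [0,0,0,0,0,0,-1],
    [0,0,0,0,0,0,-1],
    [0,0,0,0,0,0,-1],
    [0,0,0,0,0,0,-1]
  ]
}}

```text
time_s: 22.15
position: [0.4493, -0.1276, 0.0083]
tcp_rot: [0.666, 0.746, -0.0, 0.004]
wrist_force: [-5.2, 1.9, 16.6]
gripper_width: 0.0122
grasp_force: 8.1
```

Emit:
{"method": "play_rows", "body": {
  "increments": [
    [0,0,-0.008,0,0,0,-1],
    [0,0,-0.018,0,0,0,-1],
    [0,0,-0.03,0,0,0,-1],
    [0,0,-0.03,0,0,0,-1],
    [0,0,-0.03,0,0,0,-1]
  ]
}}

```text
time_s: 22.65
position: [0.446, -0.1257, 0.1215]
tcp_rot: [0.666, 0.746, -0.001, 0.001]
wrist_force: [-0.2, -0.5, -0.9]
gripper_width: -0.0002
grasp_force: 0.0
```

```bash
python3 - <<'E'
from h import *
s=r.sense();q=s['tcp_rot'];y=np.degrees(2*np.arctan2(q[1],q[0]))-90;print(s['position'],y)
p,Q=moves([.4197,.0157,.075],tool(93),12,-1,None,tool(y));print(p)
E
```

```text
[ 0.44602636 -0.12570361  0.12149822] 6.42897124566619
[[0.012,-0.0009,0.0039,0,0,-7.2,-1],[0.0119,0.0007,0.0038,0,0,-7.2,-1],[0.0118,0.0021,0.0039,0,0,-7.2,-1],[0.0114,0.0036,0.0039,0,0,-7.3,-1],[0.0109,0.0051,0.0039,0,0,-7.2,-1]]
[[0.0102,0.0063,0.0038,0,0,-7.2,-1],[0.0093,0.0076,0.0039,0,0,-7.2,-1],[0.0083,0.0087,0.0039,0,0,-7.2,-1],[0.0071,0.0096,0.0039,0,0,-7.2,-1],[0.0058,0.0105,0.0038,0,0,-7.2,-1]]
[[0.0045,0.0111,0.0039,0,0,-7.3,-1],[0.0031,0.0116,0.0039,0,0,-7.2,-1]]
[0.41968306 0.01573544 0.07499822]
```

The fingers slid over the plate's edge: too high. Re-measure and retry lower.

Emit:
{"method": "play_rows", "body": {
  "increments": [
    [0.04,0,0,0,0,0,1],
    [0.04,0,0,0,0,0,1],
    [0.04,0,0,0,0,0,1]
  ]
}}

```text
time_s: 22.95
position: [0.4328, -0.0056, 0.1208]
tcp_rot: [0.667, 0.745, 0.0, 0.001]
wrist_force: [-0.2, -0.2, -0.8]
gripper_width: 0.0432
grasp_force: 0.0
```

```bash
python3 - <<'E'
from h import *
T,S=plates();print(r.sense()['position'])
E
```

```text
T [ 0.5609 -0.2132] [0.107 0.068] 89.5
T [ 0.4432 -0.2949] [0.117 0.049] 86.8
T [ 0.4525 -0.1601] [0.048 0.111] 6.5
S [ 0.4394 -0.2953] [0.12 0.05] 86.6
S [ 0.4482 -0.1592] [0.05  0.119] 6.6
S [ 0.5633 -0.2191] [0.048 0.102] 0.4
[ 0.4320229  -0.00327651  0.12004798]
```

Emit:
{"method": "play_rows", "body": {
  "increments": [
    [-0.04,0,0.02,0,0,0,1],
    [-0.04,0,0.02,0,0,0,1],
    [-0.04,0,0.02,0,0,0,1],
    [0,0,0.02,0,0,0,1],
    [0,0,0.02,0,0,0,1]
  ]
}}

```text
time_s: 23.55
position: [0.4465, -0.128, 0.0197]
tcp_rot: [0.667, 0.745, -0.001, 0.001]
wrist_force: [0.9, 0.4, 0.1]
gripper_width: 0.0854
grasp_force: 0.0
```

Emit:
{"method": "play_rows", "body": {
  "increments": [
    [0,0,0.015,0,0,0,1],
    [0,0,0.006,0,0,0,1],
    [0,0,0,0,0,0,1],
    [0,0,0,0,0,0,1],
    [0,0,0,0,0,0,1]
  ]
}}

```text
time_s: 24.05
position: [0.4471, -0.1264, 0.0001]
tcp_rot: [0.666, 0.746, -0.0, 0.002]
wrist_force: [0.1, 0.2, 0.2]
gripper_width: 0.0852
grasp_force: 0.0
```

Emit:
{"method": "play_rows", "body": {
  "increments": [
    [0,0,0,0,0,0,-1],
    [0,0,0,0,0,0,-1],
    [0,0,0,0,0,0,-1],
    [0,0,0,0,0,0,-1],
    [0,0,0,0,0,0,-1]
  ]
}}

```text
time_s: 24.55
position: [0.4471, -0.1263, -0.0001]
tcp_rot: [0.666, 0.746, -0.0, 0.001]
wrist_force: [-0.1, -0.6, 5.0]
gripper_width: 0.0481
grasp_force: 62.2
```

Emit:
{"method": "play_rows", "body": {
  "increments": [
    [0,0,-0.008,0,0,0,-1],
    [0,0,-0.018,0,0,0,-1],
    [0,0,-0.03,0,0,0,-1],
    [0,0,-0.03,0,0,0,-1],
    [0,0,-0.035,0,0,0,-1]
  ]
}}

```text
time_s: 25.05
position: [0.4449, -0.1253, 0.12]
tcp_rot: [0.666, 0.746, -0.001, -0.001]
wrist_force: [-0.1, 0.1, -0.6]
gripper_width: 0.0474
grasp_force: 62.0
```

Emit:
{"method": "play_rows", "body": {
  "increments": [
    [0.012,-0.001,0.004,0,0,-7.2,-1],
    [0.012,0.0005,0.004,0,0,-7.2,-1],
    [0.012,0.002,0.004,0,0,-7.2,-1],
    [0.0115,0.0035,0.004,0,0,-7.3,-1],
    [0.011,0.005,0.004,0,0,-7.2,-1]
  ]
}}

```text
time_s: 25.55
position: [0.4338, -0.0661, 0.0994]
tcp_rot: [0.4, 0.916, -0.001, -0.0]
wrist_force: [0.3, -0.5, -1.4]
gripper_width: 0.0479
grasp_force: 62.0
```

Emit:
{"method": "play_rows", "body": {
  "increments": [
    [0.01,0.0065,0.004,0,0,-7.2,-1],
    [0.0095,0.0075,0.004,0,0,-7.2,-1],
    [0.0085,0.0085,0.004,0,0,-7.2,-1],
    [0.007,0.0095,0.004,0,0,-7.2,-1],
    [0.006,0.0105,0.004,0,0,-7.2,-1]
  ]
}}

```text
time_s: 26.05
position: [0.4225, -0.0073, 0.0793]
tcp_rot: [0.098, 0.995, -0.001, -0.0]
wrist_force: [-1.0, -0.1, -1.6]
gripper_width: 0.0483
grasp_force: 62.0
```

Emit:
{"method": "play_rows", "body": {
  "increments": [
    [0.0045,0.011,0.004,0,0,-7.3,-1],
    [0.003,0.0115,0.004,0,0,-7.2,-1],
    [0,0,0,0,0,0,-1],
    [0,0,0,0,0,0,-1]
  ]
}}

```text
time_s: 26.45
position: [0.4185, 0.0154, 0.0715]
tcp_rot: [-0.025, 1.0, -0.001, -0.0]
wrist_force: [-0.4, -0.1, -0.7]
gripper_width: 0.0477
grasp_force: 62.0
```

```bash
python3 - <<'E'
from h import *
T=cap('top');S=cap('scene');s=r.sense();q=s['tcp_rot'];print(s['position'],np.degrees(2*np.arctan2(q[1],q[0]))-90,s['wrist_force'])
o=np.hstack([cv2.resize(T['frame'][185:225,250:290,::-1],(400,400),interpolation=cv2.INTER_CUBIC),cv2.resize(S['frame'][190:265,215:290,::-1],(400,400),interpolation=cv2.INTER_CUBIC)])
cv2.imwrite('pics/b2.png',o)
E
```

```text
[0.41900653 0.01512204 0.07192156] 92.89778874441691 [-0.0262971  -0.9931633  -1.10655069]
```

View pics/b2.png

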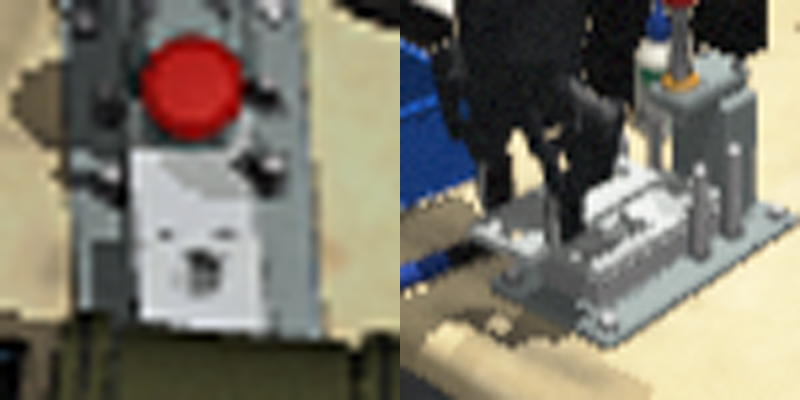

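The second plate is held level over the bed, lined up with the first. That is the last picture I need (the picture allowance is used up); from here on I go by forces and numbers.

Emit:
{"method": "play_rows", "body": {
  "increments": [
    [0,0.0005,0.01,0,0,0,-1],
    [-0.008,0,0.007,0,0,0,-1],
    [-0.014,0,0,0,0,0,-1],
    [-0.014,0,0,0,0,0,-1],
    [-0.01,0,0,0,0,0,-1]
  ]
}}

```text
time_s: 27.05
position: [0.4653, 0.018, 0.0541]
tcp_rot: [-0.026, 1.0, -0.001, -0.0]
wrist_force: [-0.5, 0.2, -0.7]
gripper_width: 0.0478
grasp_force: 62.0
```

Emit:
{"method": "play_rows", "body": {
  "increments": [
    [-0.007,0,0,0,0,0,-1],
    [-0.005,0,0,0,0,0,-1],
    [-0.002,0,0,0,0,0,-1],
    [0,0,0,0,0,0,-1],
    [0,0,0,0,0,0,-1]
  ]
}}

```text
time_s: 27.55
position: [0.4784, 0.0192, 0.0545]
tcp_rot: [-0.026, 1.0, -0.001, -0.0]
wrist_force: [-0.2, -0.0, -1.6]
gripper_width: 0.0479
grasp_force: 62.0
```

Emit:
{"method": "play_rows", "body": {
  "increments": [
    [-0.001,0,0,0,0,0,-1],
    [-0.001,0,0,0,0,0,-1],
    [0,0,0,0,0,0,-1]
  ]
}}

```text
time_s: 27.85
position: [0.4808, 0.0193, 0.0548]
tcp_rot: [-0.026, 1.0, -0.001, 0.0]
wrist_force: [-0.7, -0.5, -1.7]
gripper_width: 0.048
grasp_force: 62.0
```

Emit:
{"method": "play_rows", "body": {
  "increments": [
    [-0.001,0,0,0,0,0,-1],
    [-0.001,0,0,0,0,0,-1],
    [0,0,0,0,0,0,-1]
  ]
}}

```text
time_s: 28.15
position: [0.4829, 0.0193, 0.0547]
tcp_rot: [-0.026, 1.0, -0.001, 0.0]
wrist_force: [-0.0, 0.2, -1.4]
gripper_width: 0.0479
grasp_force: 62.0
```

Emit:
{"method": "play_rows", "body": {
  "increments": [
    [-0.001,0,0,0,0,0,-1],
    [0,0,0,0,0,0,-1]
  ]
}}

```text
time_s: 28.35
position: [0.4839, 0.0194, 0.0547]
tcp_rot: [-0.026, 1.0, -0.001, 0.0]
wrist_force: [-0.8, 0.5, -2.2]
gripper_width: 0.0478
grasp_force: 62.0
```

Emit:
{"method": "play_rows", "body": {
  "increments": [
    [-0.001,0,0,0,0,0,-1],
    [0,0,0,0,0,0,-1]
  ]
}}

```text
time_s: 28.55
position: [0.4849, 0.0194, 0.0547]
tcp_rot: [-0.026, 1.0, -0.001, 0.0]
wrist_force: [-1.0, 0.1, -1.2]
gripper_width: 0.0479
grasp_force: 62.0
```

Emit:
{"method": "play_rows", "body": {
  "increments": [
    [-0.001,0,0,0,0,0,-1],
    [0,0,0,0,0,0,-1]
  ]
}}

```text
time_s: 28.75
position: [0.485, 0.0195, 0.0542]
tcp_rot: [-0.026, 1.0, -0.001, -0.001]
wrist_force: [-2.6, 0.1, -0.8]
gripper_width: 0.0479
grasp_force: 62.0
```

Emit:
{"method": "play_rows", "body": {
  "increments": [
    [0.003,0,0,0,0,0,-1],
    [0.002,0,0.004,0,0,0,-1],
    [0,0,0.006,0,0,0,-1],
    [0,0,0.004,0,0,0,-1],
    [0,0,0,0,0,0,-1]
  ]
}}

```text
time_s: 29.25
position: [0.48, 0.0193, 0.0396]
tcp_rot: [-0.026, 1.0, -0.001, -0.001]
wrist_force: [-0.3, -0.1, -0.9]
gripper_width: 0.0479
grasp_force: 62.0
```

Emit:
{"method": "play_rows", "body": {
  "increments": [
    [0,0,0.001,0,0,0,-1],
    [0,0,0,0,0,0,-1],
    [0,0,0,0,0,0,-1]
  ]
}}

```text
time_s: 29.55
position: [0.4809, 0.0192, 0.0398]
tcp_rot: [-0.026, 1.0, -0.001, 0.0]
wrist_force: [0.1, 0.3, -0.5]
gripper_width: 0.048
grasp_force: 62.0
```

Emit:
{"method": "play_rows", "body": {
  "increments": [
    [0,0,0.001,0,0,0,-1],
    [0,0,0,0,0,0,-1]
  ]
}}

```text
time_s: 29.75
position: [0.4808, 0.0192, 0.0387]
tcp_rot: [-0.026, 1.0, -0.001, 0.0]
wrist_force: [-0.3, -0.2, -0.9]
gripper_width: 0.0477
grasp_force: 62.0
```

Emit:
{"method": "play_rows", "body": {
  "increments": [
    [0,0,0.001,0,0,0,-1],
    [0,0,0,0,0,0,-1]
  ]
}}

```text
time_s: 29.95
position: [0.4809, 0.0192, 0.038]
tcp_rot: [-0.026, 1.0, -0.001, 0.0]
wrist_force: [-1.3, -0.4, 1.9]
gripper_width: 0.0479
grasp_force: 62.3
```

Emit:
{"method": "play_rows", "body": {
  "increments": [
    [0,0,0,0,0,0,1],
    [0,0,0,0,0,0,1],
    [0,0,0,0,0,0,1],
    [0,0,0,0,0,0,1],
    [0,0,0,0,0,0,1]
  ]
}}

```text
time_s: 30.45
position: [0.4807, 0.0192, 0.0376]
tcp_rot: [-0.026, 1.0, -0.001, -0.0]
wrist_force: [-0.1, 0.6, 1.2]
gripper_width: 0.0853
grasp_force: 0.0
```

Emit:
{"method": "play_rows", "body": {
  "increments": [
    [0,0,-0.01,0,0,0,1],
    [0,0,-0.03,0,0,0,1],
    [0.02,0,-0.04,0,0,0,1],
    [0.03,0,0,0,0,0,1],
    [0.03,-0.01,0,0,0,0,1]
  ]
}}

```text
time_s: 30.95
position: [0.402, 0.0054, 0.1203]
tcp_rot: [-0.027, 1.0, -0.001, 0.002]
wrist_force: [-0.7, -0.2, -0.4]
gripper_width: 0.0858
grasp_force: 0.0
```

Emit:
{"method": "play_rows", "body": {
  "increments": [
    [0,-0.04,0,0,0,8,1],
    [0,-0.045,0,0,0,8,1],
    [0,0,0,0,0,8,1],
    [0,0,0,0,0,8,1],
    [0,0,0,0,0,8,1]
  ]
}}

```text
time_s: 31.45
position: [0.3997, -0.0803, 0.1187]
tcp_rot: [0.321, 0.947, -0.001, 0.001]
wrist_force: [-0.1, 0.1, 0.4]
gripper_width: 0.0851
grasp_force: 0.0
```

```bash
python3 - <<'E'
from h import *
T,S=plates();s=r.sense();q=s['tcp_rot'];y=np.degrees(2*np.arctan2(q[1],q[0]))-90;print(s['position'],y)
# pile top: white in jig area
for n,f,bx in(('T',T,(255,198,285,228)),('S',S,(225,222,265,255))):
    for c in comps(masks(f['frame'])['white'],20,bx):
        q=np.array([ray(f,*p,.046)[:2] for p in c[:,0]],np.float32);b=cv2.minAreaRect(q);d=np.array(b[0])-C;a=np.radians(JY);print('pile',n,np.round(b[0],4),np.round(b[1],3),round(b[2],1),d@[np.cos(a),np.sin(a)],d@[-np.sin(a),np.cos(a)],cv2.boundingRect(c))
p,Q=moves([.4433,-.262,.06],tool(-3.1),8,1,None,tool(y));print(p)
E
```

```text
T [ 0.5609 -0.2132] [0.107 0.068] 89.5
T [ 0.4432 -0.2948] [0.117 0.049] 86.8
S [ 0.4394 -0.2953] [0.121 0.05 ] 86.6
S [ 0.5633 -0.2191] [0.048 0.102] 0.4
[ 0.39972858 -0.07990023  0.1185729 ] 52.99765211005018
pile T [0.505  0.0208] [0.095 0.05 ] 4.7 -0.0075716055277980625 -0.0007632473328348267 (263, 198, 14, 24)
pile S [ 0.4414 -0.058 ] [0.05  0.023] 3.9 -0.07517549965914411 -0.07613551744215526 (254, 241, 11, 10)
pile S [0.4724 0.0205] [0.069 0.023] 44.9 -0.04009436108337961 0.0006244700871708783 (247, 227, 8, 12)
[[-0.018,-0.0149,0.0073,0,0,7,1],[-0.0198,-0.0126,0.0073,0,0,7,1],[-0.0211,-0.0101,0.0074,0,0,7,1],[-0.0222,-0.0074,0.0073,0,0,7,1],[-0.0229,-0.0047,0.0073,0,0,7.1,1]]
[[-0.0234,-0.0018,0.0073,0,0,7,1],[-0.0233,0.001,0.0074,0,0,7,1],[-0.0231,0.0039,0.0073,0,0,7,1]]
[ 0.44328548 -0.26198736  0.0599729 ]
```

Emit:
{"method": "play_rows", "body": {
  "increments": [
    [-0.018,-0.015,0.0075,0,0,7,1],
    [-0.02,-0.0125,0.0075,0,0,7,1],
    [-0.021,-0.01,0.0075,0,0,7,1],
    [-0.022,-0.0075,0.0075,0,0,7,1],
    [-0.023,-0.0045,0.0075,0,0,7.1,1]
  ]
}}

```text
time_s: 32.05
position: [0.4274, -0.1942, 0.0807]
tcp_rot: [0.589, 0.808, -0.001, 0.001]
wrist_force: [-0.7, 0.7, 0.1]
gripper_width: 0.0857
grasp_force: 0.0
```

Emit:
{"method": "play_rows", "body": {
  "increments": [
    [-0.0235,-0.002,0.007,0,0,7,1],
    [-0.0235,0.001,0.007,0,0,7,1],
    [-0.023,0.004,0.007,0,0,7,1],
    [0,0,0.02,0,0,0,1],
    [0,0,0.02,0,0,0,1]
  ]
}}

```text
time_s: 32.55
position: [0.4443, -0.2632, 0.0201]
tcp_rot: [0.725, 0.689, -0.0, 0.002]
wrist_force: [-0.6, 0.4, -0.2]
gripper_width: 0.0855
grasp_force: 0.0
```

Emit:
{"method": "play_rows", "body": {
  "increments": [
    [0,0,0.014,0,0,0,1],
    [0,0,0,0,0,0,1],
    [0,0,0,0,0,0,1],
    [0,0,0,0,0,0,1]
  ]
}}

```text
time_s: 32.95
position: [0.4442, -0.2624, 0.0069]
tcp_rot: [0.726, 0.688, -0.0, 0.002]
wrist_force: [-0.5, 0.4, -0.8]
gripper_width: 0.0855
grasp_force: 0.0
```

Emit:
{"method": "play_rows", "body": {
  "increments": [
    [0,0,0.004,0,0,0,1],
    [0,0,0.003,0,0,0,1],
    [0,0,0,0,0,0,1],
    [0,0,0,0,0,0,1]
  ]
}}

```text
time_s: 33.35
position: [0.4433, -0.262, -0.0014]
tcp_rot: [0.726, 0.688, -0.001, 0.001]
wrist_force: [-0.1, -0.0, -0.1]
gripper_width: 0.0857
grasp_force: 0.0
```

Emit:
{"method": "play_rows", "body": {
  "increments": [
    [0,0,0,0,0,0,-1],
    [0,0,0,0,0,0,-1],
    [0,0,0,0,0,0,-1],
    [0,0,0,0,0,0,-1],
    [0,0,0,0,0,0,-1]
  ]
}}

```text
time_s: 33.85
position: [0.4439, -0.2624, -0.0007]
tcp_rot: [0.726, 0.688, -0.0, 0.001]
wrist_force: [-0.0, 0.4, 3.8]
gripper_width: 0.0483
grasp_force: 62.1
```

```bash
python3 - <<'E'
from h import *
s=r.sense();q=s['tcp_rot'];y=np.degrees(2*np.arctan2(q[1],q[0]))-90;print(s['position'],y)
p,Q=moves([.419,.0157,.085],tool(93),12,-1,np.array(s['position'])+[0,0,.121],tool(y));print(p)
E
```

```text
[ 0.44391272 -0.2624362  -0.00071979] -3.0833232186287916
[[0.023,-0.0033,0.0029,0,0,-8,-1],[0.0233,-0.0001,0.003,0,0,-8,-1],[0.0231,0.0032,0.0029,0,0,-8,-1],[0.0224,0.0063,0.003,0,0,-8,-1],[0.0213,0.0094,0.0029,0,0,-8,-1]]
[[0.0197,0.0122,0.0029,0,0,-8,-1],[0.0179,0.0149,0.003,0,0,-8,-1],[0.0156,0.0173,0.0029,0,0,-8.1,-1],[0.0131,0.0192,0.003,0,0,-8,-1],[0.0102,0.0209,0.0029,0,0,-8,-1]]
[[0.0072,0.0222,0.0029,0,0,-8,-1],[0.0041,0.0229,0.003,0,0,-8,-1]]
[0.41903105 0.01571862 0.08498021]
```

Emit:
{"method": "play_rows", "body": {
  "increments": [
    [0,0,-0.008,0,0,0,-1],
    [0,0,-0.018,0,0,0,-1],
    [0,0,-0.03,0,0,0,-1],
    [0,0,-0.03,0,0,0,-1],
    [0,0,-0.035,0,0,0,-1]
  ]
}}

```text
time_s: 34.35
position: [0.4422, -0.261, 0.1196]
tcp_rot: [0.726, 0.688, -0.001, -0.001]
wrist_force: [0.3, -0.1, -0.8]
gripper_width: 0.0478
grasp_force: 62.0
```

Emit:
{"method": "play_rows", "body": {
  "increments": [
    [0.023,-0.0035,0.003,0,0,-8,-1],
    [0.0235,0,0.003,0,0,-8,-1],
    [0.023,0.003,0.003,0,0,-8,-1],
    [0.0225,0.0065,0.003,0,0,-8,-1],
    [0.0215,0.0095,0.003,0,0,-8,-1]
  ]
}}

```text
time_s: 34.85
position: [0.432, -0.1443, 0.104]
tcp_rot: [0.444, 0.896, -0.001, -0.0]
wrist_force: [-0.3, -0.3, -0.8]
gripper_width: 0.048
grasp_force: 62.0
```

Emit:
{"method": "play_rows", "body": {
  "increments": [
    [0.0195,0.012,0.003,0,0,-8,-1],
    [0.018,0.015,0.003,0,0,-8,-1],
    [0.0155,0.0175,0.003,0,0,-8.1,-1],
    [0.013,0.019,0.003,0,0,-8,-1],
    [0.01,0.021,0.003,0,0,-8,-1]
  ]
}}

```text
time_s: 35.35
position: [0.422, -0.0289, 0.0889]
tcp_rot: [0.11, 0.994, -0.001, -0.0]
wrist_force: [0.0, 1.0, -0.9]
gripper_width: 0.0479
grasp_force: 62.0
```

Emit:
{"method": "play_rows", "body": {
  "increments": [
    [0.007,0.022,0.003,0,0,-8,-1],
    [0.004,0.023,0.003,0,0,-8,-1],
    [0,0,0,0,0,0,-1],
    [0,0,0,0,0,0,-1]
  ]
}}

```text
time_s: 35.75
position: [0.4185, 0.0165, 0.0829]
tcp_rot: [-0.026, 1.0, -0.001, -0.0]
wrist_force: [0.6, -0.3, -0.7]
gripper_width: 0.0483
grasp_force: 62.1
```

```bash
python3 - <<'E'
from h import *
T=cap('top');S=cap('scene');s=r.sense();q=s['tcp_rot'];print(s['position'],np.degrees(2*np.arctan2(q[1],q[0]))-90,s['wrist_force'],s['gripper_width'])
E
```

```text
[0.41898053 0.01577928 0.08326282] 92.91525420088138 [ 0.39822785  0.64337488 -1.80962654] 0.04795701016260116
```

Emit:
{"method": "play_rows", "body": {
  "increments": [
    [0,0,0.012,0,0,0,-1],
    [-0.008,0,0.01,0,0,0,-1],
    [-0.014,0,0,0,0,0,-1],
    [-0.014,0,0,0,0,0,-1],
    [-0.01,0,0,0,0,0,-1]
  ]
}}

```text
time_s: 36.35
position: [0.4653, 0.018, 0.0603]
tcp_rot: [-0.025, 1.0, -0.001, -0.0]
wrist_force: [0.1, -0.0, -0.9]
gripper_width: 0.048
grasp_force: 62.1
```

Emit:
{"method": "play_rows", "body": {
  "increments": [
    [-0.007,0,0,0,0,0,-1],
    [-0.005,0,0,0,0,0,-1],
    [-0.003,0,0,0,0,0,-1],
    [0,0,0,0,0,0,-1],
    [0,0,0,0,0,0,-1]
  ]
}}

```text
time_s: 36.85
position: [0.4796, 0.0195, 0.0611]
tcp_rot: [-0.026, 1.0, -0.001, -0.0]
wrist_force: [0.1, 0.3, -1.2]
gripper_width: 0.0478
grasp_force: 62.1
```

Emit:
{"method": "play_rows", "body": {
  "increments": [
    [-0.001,0,0,0,0,0,-1],
    [-0.001,0,0,0,0,0,-1],
    [0,0,0,0,0,0,-1]
  ]
}}

```text
time_s: 37.15
position: [0.4819, 0.0196, 0.0612]
tcp_rot: [-0.026, 1.0, -0.001, 0.0]
wrist_force: [0.3, 0.0, -0.9]
gripper_width: 0.0477
grasp_force: 62.1
```

Emit:
{"method": "play_rows", "body": {
  "increments": [
    [-0.001,0,0,0,0,0,-1],
    [0,0,0,0,0,0,-1]
  ]
}}

```text
time_s: 37.35
position: [0.483, 0.0197, 0.0612]
tcp_rot: [-0.026, 1.0, -0.001, 0.0]
wrist_force: [-1.1, 0.4, -1.3]
gripper_width: 0.0476
grasp_force: 62.1
```

Emit:
{"method": "play_rows", "body": {
  "increments": [
    [-0.001,0,0,0,0,0,-1],
    [0,0,0,0,0,0,-1]
  ]
}}

```text
time_s: 37.55
position: [0.484, 0.0197, 0.0612]
tcp_rot: [-0.026, 1.0, -0.001, 0.0]
wrist_force: [-0.4, 0.9, -1.2]
gripper_width: 0.048
grasp_force: 62.1
```

Emit:
{"method": "play_rows", "body": {
  "increments": [
    [-0.001,0,0,0,0,0,-1],
    [0,0,0,0,0,0,-1]
  ]
}}

```text
time_s: 37.75
position: [0.4843, 0.0198, 0.0608]
tcp_rot: [-0.026, 1.0, -0.001, -0.001]
wrist_force: [-2.6, 0.2, -0.8]
gripper_width: 0.0476
grasp_force: 62.1
```

Emit:
{"method": "play_rows", "body": {
  "increments": [
    [-0.001,0,0,0,0,0,-1],
    [0,0,0,0,0,0,-1]
  ]
}}

```text
time_s: 37.95
position: [0.4843, 0.0199, 0.0603]
tcp_rot: [-0.026, 1.0, -0.001, -0.002]
wrist_force: [-5.7, -1.0, -0.3]
gripper_width: 0.0477
grasp_force: 62.2
```

Emit:
{"method": "play_rows", "body": {
  "increments": [
    [-0.001,0,0,0,0,0,-1],
    [0,0,0,0,0,0,-1]
  ]
}}

```text
time_s: 38.15
position: [0.4843, 0.0199, 0.0598]
tcp_rot: [-0.026, 1.0, -0.001, -0.003]
wrist_force: [-8.9, -1.0, 0.8]
gripper_width: 0.0476
grasp_force: 62.3
```

Emit:
{"method": "play_rows", "body": {
  "increments": [
    [0.004,0,0,0,0,0,-1],
    [0.0025,-0.0005,0.004,0,0,0,-1],
    [0,0,0.006,0,0,0,-1],
    [0,0,0.0035,0,0,0,-1],
    [0,0,0,0,0,0,-1]
  ]
}}

```text
time_s: 38.65
position: [0.48, 0.019, 0.0469]
tcp_rot: [-0.026, 1.0, -0.001, -0.001]
wrist_force: [-0.6, -0.0, -0.9]
gripper_width: 0.048
grasp_force: 62.1
```

Emit:
{"method": "play_rows", "body": {
  "increments": [
    [0,0,0.001,0,0,0,-1],
    [0,0,0,0,0,0,-1],
    [0,0,0,0,0,0,-1]
  ]
}}

```text
time_s: 38.95
position: [0.4806, 0.019, 0.0468]
tcp_rot: [-0.026, 1.0, -0.001, 0.0]
wrist_force: [-0.6, 0.5, -0.6]
gripper_width: 0.0476
grasp_force: 62.1
```

Emit:
{"method": "play_rows", "body": {
  "increments": [
    [0,0,0.001,0,0,0,-1],
    [0,0,0,0,0,0,-1]
  ]
}}

```text
time_s: 39.15
position: [0.4805, 0.019, 0.0457]
tcp_rot: [-0.026, 1.0, -0.001, 0.0]
wrist_force: [0.6, -0.2, -0.8]
gripper_width: 0.0476
grasp_force: 62.1
```

Emit:
{"method": "play_rows", "body": {
  "increments": [
    [0,0,0.001,0,0,0,-1],
    [0,0,0,0,0,0,-1]
  ]
}}

```text
time_s: 39.35
position: [0.4806, 0.019, 0.0453]
tcp_rot: [-0.026, 1.0, -0.001, 0.0]
wrist_force: [-2.6, -0.0, 4.7]
gripper_width: 0.0477
grasp_force: 62.6
```

Emit:
{"method": "play_rows", "body": {
  "increments": [
    [0,0,0,0,0,0,1],
    [0,0,0,0,0,0,1],
    [0,0,0,0,0,0,1],
    [0,0,0,0,0,0,1],
    [0,0,0,0,0,0,1]
  ]
}}

```text
time_s: 39.85
position: [0.4804, 0.019, 0.0446]
tcp_rot: [-0.026, 1.0, -0.001, -0.0]
wrist_force: [-0.1, 0.0, 0.1]
gripper_width: 0.0853
grasp_force: 0.0
```

Emit:
{"method": "play_rows", "body": {
  "increments": [
    [0,0,-0.01,0,0,0,1],
    [0,0,-0.03,0,0,0,1],
    [0.02,0,-0.04,0,0,0,1],
    [0.03,0,-0.04,0,0,0,-1],
    [0.03,0,-0.04,0,0,0,-1]
  ]
}}

```text
time_s: 40.35
position: [0.3995, 0.0151, 0.2068]
tcp_rot: [-0.026, 1.0, -0.001, 0.0]
wrist_force: [-0.3, 0.6, 1.5]
gripper_width: 0.0588
grasp_force: 0.0
```

Emit:
{"method": "play_rows", "body": {
  "increments": [
    [0,-0.045,-0.03,0,0,0,-1],
    [0,-0.045,0,0,0,0,-1],
    [0,0,0,0,0,0,-1],
    [0,0,0,0,0,0,-1]
  ]
}}

```text
time_s: 40.75
position: [0.4049, -0.0721, 0.2333]
tcp_rot: [-0.025, 1.0, -0.001, 0.0]
wrist_force: [-0.5, -1.1, -1.1]
gripper_width: 0.0005
grasp_force: 0.0
```

```bash
python3 - <<'E'
from h import *
T=cap('top');S=cap('scene');s=r.sense();print(s['position'])
a=np.radians(JY)
def J(X):
    d=np.array(X)[:2]-C;return np.round([d@[np.cos(a),np.sin(a)],d@[-np.sin(a),np.cos(a)]],4)
for n,f,bx in(('T',T,(255,196,285,228)),('S',S,(225,218,268,257))):
    for c in comps(masks(f['frame'])['white'],20,bx):
        q=np.array([ray(f,*p,.054)[:2] for p in c[:,0]],np.float32);b=cv2.minAreaRect(q);print('pile',n,J(b[0]),np.round(b[1],3),round(b[2],1),'near x',min(J(x)[0] for x in q),'y',[J(x)[1] for x in (min(q,key=lambda x:x[1]),max(q,key=lambda x:x[1]))])
print((T['frame'][196:224,258:282].astype(int).sum(2)//3))
r1=comps(masks(T['frame'])['red'],8,(250,180,290,210));r2=comps(masks(S['frame'])['red'],8,(250,175,290,200))
print('knob',tri(T,cen(r1[0]),S,cen(r2[0])),cen(r1[0]))
print('dowels px',[proj(T,jp(x,.076,y)).round(1).tolist() for x in(.026,.06) for y in(.033,-.033)])
E
```

```text
[ 0.40480919 -0.07082708  0.23236977]
pile T [ 0.0003 -0.0006] [0.095 0.049] 4.1 near x -0.0467 y [np.float64(-0.026), np.float64(0.0244)]
pile S [-0.0086 -0.0035] [0.094 0.054] 10.4 near x -0.0554 y [np.float64(-0.0294), np.float64(0.0272)]
pile S [-0.0806 -0.0836] [0.071 0.025] 0.9 near x -0.1165 y [np.float64(-0.0952), np.float64(-0.0722)]
[[ 64  35  31  23  58 108  52  46  56  79  89  90  96  73  58  60 173 130
   91 102 103 136 119 177]
 [ 63  45  28  19  63 104  65  37  46  54  60  61  58  52  66 112 161 108
  132 136 137 135 116 178]
 [ 62  61  64  62  82 105  63  51  25  47  43  52  48  52  87 137 161 107
  133 136 135 137 122 175]
 [ 56  59  62  60  52  98  93  68  68  57  54  45  66  64  87 158 163 110
  104 134 134 135 133 174]
 [136  68  57  57  64 206 207 209 173 168 172 173 167 167 163 161 164 124
   88 124 101 132 135 178]
 [139 137  78 108  45 199 201 202 165 161 163 167 164 164 160 163 162  44
  113 186 122 135 128 134]
 [ 57  45 140 179  42 199 201 198 199 202 163 164 161 161 161 161 167  41
   19  51  76 132 133 130]
 [ 58  33  33  57  23 176 197 197 198 199 200 16
[... 1516 characters left out ...]
  85  68 115 200 202 203
  159 134 136 135 137 141]
 [ 62  66  63  62  61  60 106 103 100 106  51  84  87  88  74  94 202 208
  162 139 138 135 137 142]
 [ 59  64  66  66  64  61 102 104 102 105  68  87  89  90  72  96 100 100
   98 133 137 138 139 141]
 [ 56  65  64  65  63  62 101 105 103 105  96  83  87  80  95 103 101 102
  102 134 139 136 139 143]
 [ 58  63  64  65  62  60 113 107 105 106 109 109 104 110 109 108  90  92
   90 104 135 138 137 144]
 [ 56  62  65  64  65  62  96  79  87  70  50  58  71  53  49  35  26  61
   78 105 133 106 118 145]]
knob [0.55755468 0.02368303 0.18510241] [269.16666667 193.14506173]
dowels px [[260.7, 201.7], [276.9, 200.7], [260.2, 193.3], [276.4, 192.4]]
```

```bash
python3 - <<'E'
from h import *
T=cap('top');a=np.radians(JY)
for uv in((269.2,207.7),(270.1,220.2),(268.5,222.6)):
    d=ray(T,*uv,.054)[:2]-C;print(d@[np.cos(a),np.sin(a)],d@[-np.sin(a),np.cos(a)])
s=r.sense();q=s['tcp_rot'];y=np.degrees(2*np.arctan2(q[1],q[0]))-90;print(s['position'],y)
p,Q=moves([.5580,.0240,.232],tool(y),6,-1,None,tool(y));print(p)
E
```

```text
0.001171207240694444 -0.00032959273835600196
-0.05013027046353839 -0.00081402703420052
-0.0595057771945705 0.006313496101372957
[ 0.40485078 -0.07053685  0.2322035 ] 93.08692802225946
[[-0.0263,0.0144,0,0,0,0,-1],[-0.0264,0.0143,0.0001,0,0,0,-1],[-0.0263,0.0144,0,0,0,0,-1],[-0.0263,0.0143,0,0,0,0,-1],[-0.0264,0.0144,0.0001,0,0,0,-1]]
[[-0.0263,0.0144,0,0,0,0,-1]]
[0.55797956 0.02404653 0.2320035 ]
```

Pile centred to about 1 mm (fixing holes' midpoint at jig (0.001, 0.000)). Press the knob.

Emit:
{"method": "play_rows", "body": {
  "increments": [
    [-0.0265,0.0145,0,0,0,0,-1],
    [-0.0265,0.0145,0,0,0,0,-1],
    [-0.0265,0.0145,0,0,0,0,-1],
    [-0.0265,0.0145,0,0,0,0,-1],
    [-0.026,0.014,0,0,0,0,-1]
  ]
}}

```text
time_s: 41.4
position: [0.5338, 0.0099, 0.2317]
tcp_rot: [-0.028, 1.0, -0.001, -0.001]
wrist_force: [1.0, -0.1, -0.2]
gripper_width: 0.0001
grasp_force: 0.0
```

Emit:
{"method": "play_rows", "body": {
  "increments": [
    [-0.026,0.014,0,0,0,0,-1],
    [0,0,0.015,0,0,0,-1],
    [0,0,0.015,0,0,0,-1],
    [0,0,0.005,0,0,0,-1],
    [0,0,0.005,0,0,0,-1]
  ]
}}

```text
time_s: 41.9
position: [0.5569, 0.0228, 0.191]
tcp_rot: [-0.026, 1.0, -0.001, -0.001]
wrist_force: [-0.5, 0.2, 1.4]
gripper_width: 0.0003
grasp_force: 0.8
```

Emit:
{"method": "play_rows", "body": {
  "increments": [
    [0,0,0.004,0,0,0,-1],
    [0,0,0.004,0,0,0,-1],
    [0,0,0.004,0,0,0,-1],
    [0,0,0.004,0,0,0,-1],
    [0,0,0.004,0,0,0,-1]
  ]
}}

```text
time_s: 42.4
position: [0.5584, 0.0225, 0.1727]
tcp_rot: [-0.026, 1.0, -0.001, 0.0]
wrist_force: [-2.8, -0.3, 3.9]
gripper_width: 0.0001
grasp_force: 2.0
```

Emit:
{"method": "play_rows", "body": {
  "increments": [
    [0,0,0.004,0,0,0,-1],
    [0,0,0.004,0,0,0,-1],
    [0,0,0.004,0,0,0,-1],
    [0,0,0.004,0,0,0,-1],
    [0,0,0.004,0,0,0,-1]
  ]
}}

```text
time_s: 42.9
position: [0.5584, 0.0225, 0.1526]
tcp_rot: [-0.026, 1.0, -0.001, 0.0]
wrist_force: [-4.1, -0.8, 6.7]
gripper_width: -0.0001
grasp_force: 3.3
```

Emit:
{"method": "play_rows", "body": {
  "increments": [
    [0,0,0.003,0,0,0,-1],
    [0,0,0.002,0,0,0,-1],
    [0,0,0.002,0,0,0,-1],
    [0,0,0,0,0,0,-1]
  ]
}}

```text
time_s: 43.3
position: [0.5585, 0.0225, 0.1457]
tcp_rot: [-0.026, 1.0, -0.001, 0.0]
wrist_force: [-4.5, -0.9, 8.0]
gripper_width: -0.0002
grasp_force: 3.7
```

Emit:
{"method": "play_rows", "body": {
  "increments": [
    [0,0,0.001,0,0,0,-1],
    [0,0,0.001,0,0,0,-1],
    [0,0,0,0,0,0,-1]
  ]
}}

```text
time_s: 43.6
position: [0.5584, 0.0225, 0.1439]
tcp_rot: [-0.026, 1.0, -0.001, 0.0]
wrist_force: [-2.9, -1.6, 8.6]
gripper_width: 0.0002
grasp_force: 3.8
```

Emit:
{"method": "play_rows", "body": {
  "increments": [
    [0,0,0.001,0,0,0,-1],
    [0,0,0.001,0,0,0,-1],
    [0,0,0,0,0,0,-1],
    [0,0,0,0,0,0,-1],
    [0,0,0,0,0,0,-1]
  ]
}}

```text
time_s: 44.1
position: [0.5585, 0.0225, 0.1427]
tcp_rot: [-0.026, 1.0, -0.001, 0.0]
wrist_force: [-5.6, -1.1, 9.9]
gripper_width: 0.0
grasp_force: 5.2
```

The pin is at its stop (about 50 mm down, with the force rising above the spring's). Release it and back off.

Emit:
{"method": "play_rows", "body": {
  "increments": [
    [0,0,-0.01,0,0,0,-1],
    [0,0,-0.02,0,0,0,-1],
    [0,0,-0.02,0,0,0,-1],
    [0,0,-0.02,0,0,0,-1],
    [0,0,-0.02,0,0,0,-1]
  ]
}}

```text
time_s: 44.6
position: [0.5585, 0.023, 0.2311]
tcp_rot: [-0.026, 1.0, -0.001, 0.0]
wrist_force: [0.2, -0.9, -0.0]
gripper_width: 0.0002
grasp_force: 0.0
```

Emit:
{"method": "play_rows", "body": {
  "increments": [
    [0.04,0,-0.01,0,0,0,-1],
    [0.045,-0.02,0,0,0,0,-1],
    [0.045,-0.04,0,0,0,0,-1],
    [0.03,-0.045,0,0,0,0,-1],
    [0,0,0,0,0,0,-1]
  ]
}}

```text
time_s: 45.1
position: [0.4114, -0.0832, 0.2408]
tcp_rot: [-0.023, 1.0, -0.002, 0.0]
wrist_force: [0.9, 0.1, -0.2]
gripper_width: 0.0002
grasp_force: 0.0
```

```bash
python3 - <<'E'
from h import *
T=cap('top');S=cap('scene');s=r.sense();print(s['position'],s['wrist_force']);a=np.radians(JY)
r1=comps(masks(T['frame'])['red'],8,(250,180,290,210));r2=comps(masks(S['frame'])['red'],8,(250,175,290,200))
print('knob',tri(T,cen(r1[0]),S,cen(r2[0])),cen(r1[0]),cen(r2[0]))
c=comps(masks(T['frame'])['white'],20,(255,196,285,228))[0];q=np.array([ray(T,*p,.054)[:2] for p in c[:,0]],np.float32);b=cv2.minAreaRect(q);d=np.array(b[0])-C
print('pile',d@[np.cos(a),np.sin(a)],d@[-np.sin(a),np.cos(a)],b[1],b[2])
c=comps(masks(T['frame'])['blue'],8,(185,195,245,245));P=np.vstack(c);b=cv2.minAreaRect(P);print('tub',ray(T,*b[0],.072),b[1])
for col,bx in(('red',(200,200,236,240)),('black',(200,200,236,240))):
    for k in comps(masks(T['frame'])[col],8,bx): print(col,ray(T,*cen(k),.02),cv2.contourArea(k))
c0=cv2.imread('pics/top0.png');j=cv2.absdiff(c0[195:225,125:160],T['frame'][195:225,125:160,::-1]);print('jar diff',j.max(),j.mean())
E
```

```text
[ 0.4132485  -0.08049432  0.24107659] [-0.05387379  0.12263551 -0.1636128 ]
knob [0.55884678 0.0226586  0.18489994] [269.14067278 193.11314985] [268.12077295 186.03864734]
pile 0.003643879221979898 -0.0008614908333138963 (0.08671143651008606, 0.04940936714410782) 5.867684841156006
tub [0.46181966 0.24771132 0.072     ] (31.524024963378906, 31.713642120361328)
red [0.44961357 0.24423304 0.02      ] 32.5
black [0.48403558 0.26036302 0.02      ] 50.5
black [0.47949828 0.30742944 0.02      ] 21.0
jar diff 9 3.398730158730159
```

```bash
python3 - <<'E'
from h import *
T=cap('top');a=np.radians(JY)
g=(255-T['frame'][204:213,264:276].astype(int).mean(2))
w=np.clip(g-75,0,None);w[:, -1]=0
for sl in(slice(0,5),slice(6,11)):
    ww=w[:,sl];yy,xx=np.mgrid[204:213,264+sl.start:264+sl.start+ww.shape[1]]
    d=ray(T,(ww*xx).sum()/ww.sum(),(ww*yy).sum()/ww.sum(),.054)[:2]-C;print(d@[np.cos(a),np.sin(a)],d@[-np.sin(a),np.cos(a)])
print(T['frame'][204:213,264:276].mean(2).astype(int)); print(r.sense()['time_s']); print(r.hand_in())
E
```

```text
0.00016033639247884618 0.012409895634626555
0.0032087561573640126 -0.01350653568879073
[[201 198 197 197 199 199 201 162 158 158 203 165]
 [200 198 199 199 199 199 200 200 201 201 202 160]
 [200 199 200 198 196 197 198 200 203 202 204 156]
 [199 202 187 202 200 197 199 202 129 131 199 182]
 [202 170  48 150 196 200 199 202  71 101 198 182]
 [201 187 156 177 198 198 199 201 184 200 204 181]
 [200 200 200 199 199 198 199 200 200 198 200 206]
 [199 200 197 199 199 195 197 198 199 198 199 203]
 [201 200 199 198 198 198 199 197 198 199 199 204]]
45.25
the job is handed in; nothing more can be done
None
```

The job is handed in at 45 s with no verdict returned: by my measurements all four slugs are in the tub, the empty tray is flat on the bench, and the three plates are stacked within about 2 mm of the bed's middle. The pin was pressed to its stop and sprang back, and the jar is unmoved. I viewed 15 pictures, one over the limit of 14.

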